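# Demould potted modules, clamp the pallet, set the lamp

### The job

Without disturbing the phone, bottle and screwdriver, lift every potted module out of the mould and lay each one flat, rib upwards, in a nest of its own in the pallet on the microscope stage. Then tighten the stage's quick-release: turn the round adjuster nut until the cam lever, swung over from upright, first meets firm resistance about midway, and close the lever fully. Finally set the inspection lamp's dial six clicks clockwise of its zero stop.

Things in the scene. Friction and masses are not known exactly. Their poses are not given: they have to be found in the camera images.
- mould: Teal potting mould fixed on the bench, 238 x 122 x 18 mm. Origin under its centre. Three open cavities in a row along its x, centres at x = -75, 0, +75 mm, each 68 (x) x 102 (y) mm and 10 mm deep (floor 8 mm up).
- pallet: Loose aluminium pallet (1.5 kg) lying flat on the stage between low fences, 142 (x) x 230 (y) mm, rim 12 mm high. Origin at its underside below the middle nest. Three open nests in a row along its y, centres at y = -75, 0, +75 mm (x = 0), each 102 (x) x 68 (y) mm; nest floor (dark lining) 6 mm up, walls 6 mm high above that. A flat lip 28 mm wide along its +x edge (x = 57 to 85 mm, top at 12 mm) is what the clamp toe presses. Leave it where it is.
- stage: Grey microscope stage fixed on the bench, a 12 mm plate 245 x 262 mm (x from -70 to +175 mm). Origin on the bench under the pallet's origin; pallet and stage axes agree. It carries the clamp on its +x side: a clamp head on a threaded stud (x = 115, y = +50 mm) with the nut on top, and the cam lever at x = 115, y = -50 mm.
- toe_face (a point): Centre of the underside of the clamp's black rubber toe (21 x 70 mm), above the pallet's lip. It comes down 1.6 mm per rad of nut, and by about 4.1, 6.0, 7.6, 8.9 and 10.2 mm when the lever stands at 0.4, 0.6, 0.8, 1.0 and 1.45 rad; on touching the lip it stops and its spring gives firm resistance (about 50 N at once, then 15 N more per mm).
- nut_grip (a point): On the axis of the round knurled adjuster nut (44 mm diameter, 32 mm tall, vertical axis, stud standing up to 18 mm out of its top), 18 mm above its underside and 14 mm below its top. It and the whole head with the lever sink 1.6 mm per rad of tightening.
- nut (a joint): Nut angle (rad), growing clockwise seen from above, which tightens (lowers the toe). -0.3 to 8; starts between -0.1 and 1.6, which is too loose: the lever then closes without meeting resistance. Stays where it is left; takes about 0.25 N m. Turn it with the lever upright.
- lever_hinge (a point): On the hinge axis of the cam lever (the axis runs along the stage's y).
- lever_grip (a point): On the centre line of the cam lever, 75 mm from its hinge. The lever is a dark steel flat bar, 95 mm long, 20 mm wide (along the stage's y) and 10 mm thick; it can be pinched across its width from above at any angle.
- lever (a joint): Lever angle (rad): 0 upright (open, the start), swinging over towards the stage's +x to its stop at 1.6 (closed, lying level). Free swing takes 1.5 to 4 N at the grip point; once the toe touches, 5 to 9 N until it goes over centre at 1.45. It stays closed or where left when the toe is clear, but between touching and over centre it springs back if let go. Well set if the toe first touches with the lever at 0.55 to 0.9 rad.
- lampbox: White lamp controller box fixed on the bench, 120 x 120 x 50 mm, with a grey dial on top and ten black marks around it, the longest (towards the box's +x) being zero. Origin under its centre.
- dial_grip (a point): On the dial's vertical axis, at the middle height of its grip: a bar 60 mm long, 16 mm wide, 26 mm tall (13 mm above and below this point) standing on a disc of 66 mm diameter. The point's x axis lies along the bar, towards the white pointer line.
- dial (a joint): Dial angle (rad), growing clockwise seen from above. It clicks every 0.45 rad; 0 is the zero stop (pointer at the longest mark), six clicks is 2.7, the last is 4.05. Starts on click 0, 1 or 2 (it may take a second to settle there). Takes about 0.07 N m over a click and settles into the nearest click when let go.
- phone: Bystander: phone 150 x 72 x 9 mm lying on the bench, do not disturb. Origin under its centre.
- flux: Bystander: bottle 44 mm across, 110 mm tall, do not disturb. Origin under its centre.
- driver: Bystander: screwdriver 170 mm long lying on the bench, do not disturb.
- module1: Grey resin-potted module (0.1 to 0.2 kg), may be absent: base 96 (x) x 62 (y) x 12 mm, with a rib along its x on top, 64 long, 26 wide, 24 tall (top at 36 mm), by which to grip it. Origin at the centre of its underside, z up. Starts in a mould cavity, its base standing 2 mm above the mould's top.
- module2: Grey resin-potted module (0.1 to 0.2 kg), may be absent: base 96 (x) x 62 (y) x 12 mm, with a rib along its x on top, 64 long, 26 wide, 24 tall (top at 36 mm), by which to grip it. Origin at the centre of its underside, z up. Starts in a mould cavity, its base standing 2 mm above the mould's top.
- module3: Grey resin-potted module (0.1 to 0.2 kg), may be absent: base 96 (x) x 62 (y) x 12 mm, with a rib along its x on top, 64 long, 26 wide, 24 tall (top at 36 mm), by which to grip it. Origin at the centre of its underside, z up. Starts in a mould cavity, its base standing 2 mm above the mould's top.
Things that resemble listed ones, but are neither listed nor needed, are in the scene too. What is shaped like the module2 but turquoise or yellow is not meant.

How it is judged:
By the outcome, as a careful person would: the job done as asked, in the order asked, and still so for the second after the job is handed in, with the robot touching nothing.
Of module1, module2, module3 only 2 to 3 are there at a start; the rules pass over those that are not, and their reading is None.
At some moment in a run one of module1, module2, module3 may be knocked a few centimetres aside while the robot is not near it.
Once in a run the grip may slacken for a moment while it holds something.
It also fails if it takes over 210 s, if anything falls off the work surface, if the arm or the gripper's body presses on something with over 40 N, if the wrist force passes 120 N, or if a joint passes its speed limit or range.

### The arm

A 6-joint arm with a two-finger parallel gripper is mounted at the origin on the work surface. World frame = base frame: x ahead of the robot, y to its left, z up, the work surface at z = 0. Lengths are in m, angles in rad, forces in N, time in s.
With the tool pointing down it reaches from about 0.35 to 0.975 m from the base axis. Payload 4.9 kg.
Tool frame: the origin (TCP) lies at the very end of the fingers, on their centre line; the grasp point (between the pads) lies 19 mm behind it; z points along the fingers, y is the line along which they close (so a half turn about z gives the same grasp; the last joint's range is limited). The gripper opens to 85 mm and grips with 20 to 120 N. Pads are 22 mm wide; open, the fingers measure 114 mm over their backs; the gripper's body (76 mm by 85 mm) begins 54 mm behind the grasp point. The pads swing forward as they close: fully open they stand 13 mm farther back than shut.
Start: joints at [-1.258, 0.053, 1.613, -0, 1.476, -0.119], TCP at [0.262, -0.568, 0.231] pointing down, gripper open.
Joint ranges: [-3.01, 3.01], [-1.01, 2.22], [0.06, 2.58], [-1.02, 4.17], [0.09, 2.62], [-3.14, 3.14]. Speed limits (rad/s): [2.57, 2.57, 3.14, 3.14, 3.14, 3.14].

### API

Orientations are given as a unit quaternion [x, y, z, w].
In Python, from plant import get_obs, capture, job_done gives the robot as it stands.
- The arm moves only by the shell command python3 -m pendant 'ROWS' [FORCE]. ROWS is JSON, a list of rows, each a list of 3 entries, a list of its own where there are three numbers: the turn, a rotation vector about the tool's x, y, z in rad, then the shift along the tool's x, y, z in m, then the gripper command: -1 is shut, 1 is fully open, values between are in proportion. In form: [[[rx, ry, rz], [x, y, z], gripper], ...]. A call has 1 to 10 rows; each row is the pose to reach, as a shift and turn from the pose commanded when the call began, along the tool's axes at that moment; what a row does not reach only later rows make up. A row lasts 1/10 s, in which the tool goes at most 50 mm and 8.59 degrees, less where a joint would pass 70% of its speed; a pose out of reach is approached as far as the arm can. A call with a gripper value outside its range is refused whole. The fingers move at their own pace and stop on an object; FORCE is the grip in N (left out, the last holds). Time passes only in rows, so rows that repeat a pose let the fingers close. It gives the time, the measured TCP pose, the force, the opening and the grip force at its end, in the units of the state.
- get_obs(): the state, without advancing time (a new reading comes with each control period).
- capture(name): name is "scene" or "top" or "wrist"; returns a dict with "frame" (420x560x3 uint8, red, green, blue), "vfov" (degrees; the focal length in pixels is half the picture's height over the tangent of half this angle, whatever the lens; pixels are square), "cx", "cy" (the principal point, pixels), "k1" (the pictures are not rectified: a ray, as slopes to the right and down, at radius r is drawn at 1 + k1 r^2 times it, then the intrinsics apply), "world_from_camera" (4x4, takes a point from camera to world coordinates). Camera axes: x right, y down, z forward; pixel columns grow to the right and rows downward; lengths in m; the calibration is good to about 2 mm. A picture is of the moment at which its call begins. There is no depth.
- job_done(): hands the job in; it is judged then, once.
The state is a dict: "time_s": time; "joint_pos": joint angles; "qvel": joint speeds; "joint_efforts": joint torques, N m; "eef_pos": TCP position; "tcp_rot": TCP orientation; "force": force on the tool from outside, world axes, zero at the start; "moment": the same for the moment, N m; "width": finger opening in m; "grip_force": force on a finger pad.
Only numpy, scipy, OpenCV 4.12 (cv2) and the standard library are available. Lean on these libraries where they do the work, as an engineer would, in place of code of your own. Each camera call takes 0.05 s, during which the arm holds its last target. There are 200 camera calls.

## Working session

There is one attempt and no reset: what is moved stays moved. The work goes in short steps, Python scripts to look and compute and a shell command to move; the robot and the scene stay as the last step left them, time stands still between calls to the robot, and variables do not carry over. Pictures are saved under pics/ and viewed, at most 14 in all, crops included, and the job is handed in when it is done.

```bash
ls; mkdir -p pics; cat > h.py <<'E'
import numpy as np,cv2
from plant import get_obs,capture
from scipy.spatial.transform import Rotation as R
def snap(n,fn=None):
    c=capture(n); 
    if fn: cv2.imwrite('pics/'+fn,c['frame'][:,:,::-1])
    return c
def ray(c,u,v):
    f=210/np.tan(np.radians(c['vfov'])/2)
    d=np.array([(u-c['cx'])/f,(v-c['cy'])/f]); s=d.copy()
    for _ in range(30): s=d/(1+c['k1']*(s@s))
    T=np.array(c['world_from_camera']); return T[:3,3],T[:3,:3]@np.r_[s,1]
def onz(c,u,v,z):
    o,d=ray(c,u,v); return o+d*(z-o[2])/d[2]
def proj(c,p):
    f=210/np.tan(np.radians(c['vfov'])/2)
    T=np.array(c['world_from_camera']); q=T[:3,:3].T@(np.asarray(p)-T[:3,3]); s=q[:2]/q[2]
    s=s*(1+c['k1']*(s@s)); return s*f+[c['cx'],c['cy']]
def tool(p,yaw_y=None):
    """shift in tool axes to world TCP point p; and rz to make tool y lie along yaw_y"""
    o=get_obs(); r=R.from_quat(o['tcp_rot']); M=r.as_matrix()
    out=M.T@(np.asarray(p)-o['eef_pos'])
    rz=None
    if yaw_y is not None:
        w=M.T@np.array([np.cos(yaw_y),np.sin(yaw_y),0]); rz=np.arctan2(-w[0],w[1]); rz=(rz+np.pi/2)%np.pi-np.pi/2
    return np.round(out,4),rz
E
python3 - <<'E'
from h import *
for n in('scene','top'):
    c=snap(n,n+'0.png'); print(n,c['vfov'],c['cx'],c['cy'],c['k1'],np.round(c['world_from_camera'],3).tolist())
print(get_obs())
E
```

```text
pics
scene 44.859761710023854 275.8011605684664 205.83966567432438 -0.023790384720196404 [[0.553, 0.456, -0.697, 1.448], [0.833, -0.318, 0.453, -0.482], [-0.015, -0.831, -0.556, 0.813], [0.0, 0.0, 0.0, 1.0]]
top 47.79323547548109 279.69018566095116 210.27039310392198 -0.1676500816163125 [[0.004, -0.988, 0.154, 0.374], [-1.0, -0.005, -0.009, 0.086], [0.01, -0.154, -0.988, 1.405], [0.0, 0.0, 0.0, 1.0]]
{'time_s': 0.1, 'joint_pos': array([-1.25802132e+00,  5.33027946e-02,  1.61415043e+00,  1.50937494e-05,
        1.47596720e+00, -1.18990600e-01]), 'qvel': array([ 0.00061941, -0.00061912, -0.00217203, -0.00127171,  0.00177157,
        0.0007756 ]), 'joint_efforts': array([ 5.52636993e-04, -3.94902778e+01, -3.71362352e+01, -9.30392957e-05,
        3.93618320e-03, -4.23523105e-06]), 'eef_pos': array([ 0.26138563, -0.56711009,  0.23018227]), 'tcp_rot': array([ 9.76787416e-01,  2.14209030e-01, -8.09329155e-05, -9.10326755e-04]), 'force': array([-0.18373435,  0.47734609,  0.14072763]), 'moment': array([-0.01430701,  0.02264744,  0.03162509]), 'grip_force': 0.0, 'width': 0.08539788011411854}
```

View pics/top0.png

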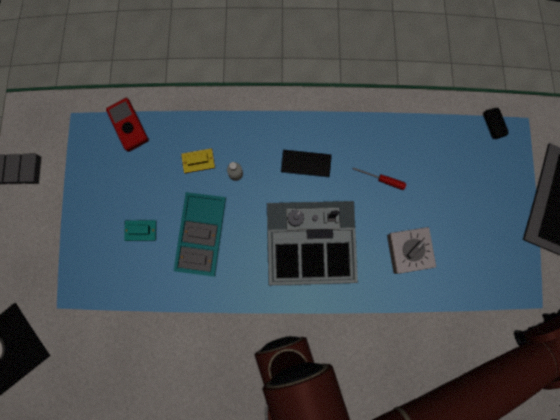

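View pics/scene0.png

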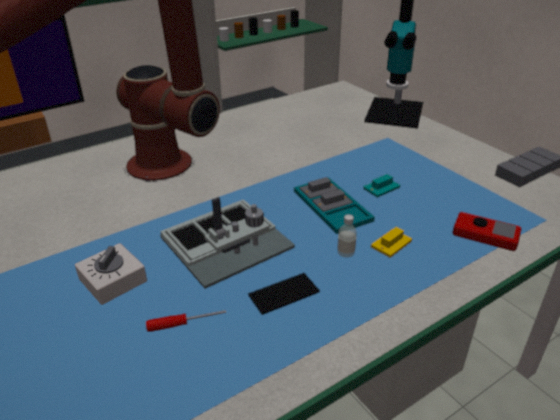

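Candidates for a module: grey in the mould at (200,233) and (195,260). Lookalikes are the turquoise one at (140,230) and the yellow one at (198,161), which aren't wanted. The third cavity at (206,208) is empty. The stage is at (312,243), the nut at (294,216), the lever at (332,215) and the lamp dial at (415,250). I'll check this choice in one close crop and measure.

```bash
python3 - <<'E'
from h import *
c=snap('top'); im=c['frame']; 
cv2.imwrite('pics/crop1.png',cv2.resize(im[140:300,110:450,::-1],None,fx=2.3,fy=2.3,interpolation=cv2.INTER_CUBIC))
hsv=cv2.cvtColor(im,cv2.COLOR_RGB2HSV)
def comps(m,z,amin,name):
    cs,_=cv2.findContours(m.astype(np.uint8),cv2.RETR_EXTERNAL,cv2.CHAIN_APPROX_NONE)
    for k in cs:
        if cv2.contourArea(k)<amin: continue
        w=np.array([onz(c,*p[0],z)[:2] for p in k],np.float32)
        (x,y),s,a=cv2.minAreaRect(w); print(name,np.round(k.mean((0,1))),'%.3f %.3f'%(x,y),np.round(s,3),round(a,1))
H,S,V=[hsv[...,i].astype(int) for i in range(3)]
comps((H>75)&(H<95)&(S>150),.018,100,'teal')
roi=np.zeros(H.shape,bool); roi[190:300,170:370]=1
comps((V<30)&roi,.018,150,'dark')
comps((S<60)&(V>120)&(np.arange(560)[None]>380)&(np.arange(560)[None]<445)&(np.arange(420)[:,None]>215)&(np.arange(420)[:,None]<285),.05,150,'white')
comps((S<70)&(V>40)&(np.arange(560)[None]>170)&(np.arange(560)[None]<226)&(np.arange(420)[:,None]>190)&(np.arange(420)[:,None]<280),.02,80,'grey')
E
```

```text
teal [140. 230.] 0.529 0.491 [0.06  0.096] 0.7
teal [200. 234.] 0.520 0.310 [0.121 0.235] 83.1
dark [312. 260.] 0.444 -0.023 [0.094 0.062] 0.1
dark [287. 260.] 0.442 0.053 [0.096 0.062] 0.3
dark [338. 259.] 0.446 -0.098 [0.095 0.062] 1.8
grey [195. 258.] 0.446 0.319 [0.096 0.061] 82.8
grey [199. 233.] 0.521 0.309 [0.096 0.062] 82.4
```

View pics/crop1.png

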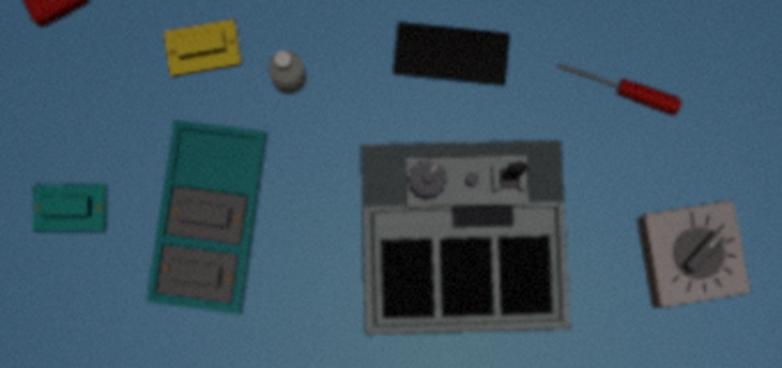

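The crop confirms two grey modules in the mould's near and middle cavities, and an empty far cavity. The pallet nests are dark, with the clamp on the far side. Moving over the mould next.

```bash
python3 - <<'E'
from h import *
print(tool([.484,.314,.23],np.radians(-7.2)))
c=snap('wrist'); o=get_obs(); M=R.from_quat(o['tcp_rot']).as_matrix(); T=np.array(c['world_from_camera'])
print(np.round(M.T@(T[:3,3]-o['eef_pos']),3),np.round(M.T@T[:3,:3],3),c['vfov'])
E
```

```text
(array([ 0.5709, -0.7072,  0.0015]), np.float64(-1.0133335560626155))
[ 0.075  0.001 -0.143] [[ 0.    -0.956 -0.293]
 [ 1.     0.     0.   ]
 [ 0.    -0.293  0.956]] 67.7485997416841
```

```bash
python3 -m pendant '[[[0,0,-0.1],[0.031,-0.039,-0.02],1],[[0,0,-0.2],[0.062,-0.077,-0.02],1],[[0,0,-0.3],[0.093,-0.116,-0.02],1],[[0,0,-0.4],[0.124,-0.155,-0.02],1],[[0,0,-0.5],[0.155,-0.193,-0.02],1],[[0,0,-0.6],[0.186,-0.232,-0.02],1],[[0,0,-0.7],[0.217,-0.27,-0.02],1],[[0,0,-0.8],[0.248,-0.308,-0.02],1],[[0,0,-0.9],[0.279,-0.346,-0.02],1],[[0,0,-1.013],[0.3,-0.372,-0.02],1]]'
python3 - <<'E'
from h import *
print(tool([.484,.314,.25],np.radians(-7.2)))
E
```

```text
time_s: 1.2
eef_pos: [0.3784, -0.1016, 0.2514]
tcp_rot: [0.748, 0.664, 0.0, 0.0]
force: [1.3, 0.3, 0.5]
width: 0.0853
grip_force: 0.0
(array([0.4253, 0.0552, 0.0015]), np.float64(0.005858695937327907))
```

```bash
python3 -m pendant '[[[0,0,0],[0.048,0.006,0],1],[[0,0,0],[0.096,0.012,0],1],[[0,0,0],[0.144,0.018,0],1],[[0,0,0],[0.192,0.025,0],1],[[0,0,0],[0.24,0.031,0],1],[[0,0,0],[0.288,0.037,0],1],[[0,0,0],[0.336,0.044,0],1],[[0,0,0],[0.384,0.05,0],1],[[0,0,0],[0.425,0.055,0],1],[[0,0,0],[0.425,0.055,0],1]]'
cat >> h.py <<'E'
def greymods(c,z,roi=None,vlo=35,amin=500,smax=70):
    hsv=cv2.cvtColor(c['frame'],cv2.COLOR_RGB2HSV).astype(int); m=(hsv[...,1]<smax)&(hsv[...,2]>vlo)
    if roi is not None: m&=roi
    m=cv2.morphologyEx(m.astype(np.uint8),cv2.MORPH_OPEN,np.ones((5,5)))
    return rects(c,m,z,amin)
def rects(c,m,z,amin):
    cs,_=cv2.findContours(m.astype(np.uint8),cv2.RETR_EXTERNAL,cv2.CHAIN_APPROX_NONE)
    for k in cs:
        if cv2.contourArea(k)<amin: continue
        w=np.array([onz(c,*p[0],z)[:2] for p in k],np.float32)
        (x,y),s,a=cv2.minAreaRect(w); print(np.round(k.mean((0,1))),'%.4f %.4f'%(x,y),np.round(s,3),round(a,1))
E
python3 - <<'E'
from h import *
c=snap('wrist','w1.png'); greymods(c,.02)
E
```

```text
time_s: 2.2
eef_pos: [0.4862, 0.3143, 0.2502]
tcp_rot: [0.749, 0.663, -0.0, -0.001]
force: [0.2, -0.8, -0.5]
width: 0.0852
grip_force: 0.0
[298. 335.] 0.4937 0.0571 [0.238 0.119] 1.3
[398. 289.] 0.6366 0.1392 [0.025 0.1  ] 21.3
[470. 249.] 0.7337 0.1823 [0.049 0.131] 50.3
[306. 174.] 0.5237 0.3082 [0.096 0.062] 83.1
[243. 174.] 0.4476 0.3181 [0.095 0.061] 82.9
[ 72. 224.] 0.2173 0.2336 [0.613 0.239] 68.4
```

View pics/w1.png

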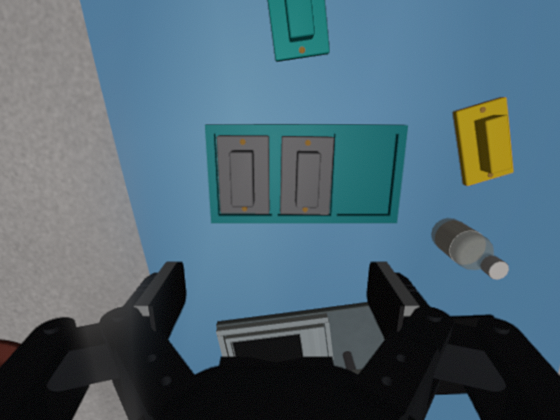

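Wrist view: the modules are at (243,174) and (306,174), agreeing with the top camera to 2 mm. The lookalikes sit apart at (300,20) and (485,140). Grasping the near module first.

```bash
python3 - <<'E'
from h import *
print(tool([.4476,.3181,.026],np.radians(-7)))
E
```

```text
(array([ 0.0013, -0.0385,  0.2244]), np.float64(-0.0006272903194806112))
```

```bash
python3 -m pendant '[[[0,0,0],[0.001,-0.0385,0.03],0.2],[[0,0,0],[0.001,-0.0385,0.07],0.2],[[0,0,0],[0.001,-0.0385,0.11],0.2],[[0,0,0],[0.001,-0.0385,0.15],0.2],[[0,0,0],[0.001,-0.0385,0.18],0.2],[[0,0,0],[0.001,-0.0385,0.2],0.2],[[0,0,0],[0.001,-0.0385,0.215],0.2],[[0,0,0],[0.001,-0.0385,0.224],0.2],[[0,0,0],[0.001,-0.0385,0.224],0.2],[[0,0,0],[0.001,-0.0385,0.224],0.2]]'
python3 -m pendant '[[[0,0,0],[0,0,0],-1],[[0,0,0],[0,0,0],-1],[[0,0,0],[0,0,0],-1],[[0,0,0],[0,0,0],-1],[[0,0,0],[0,0,0],-1],[[0,0,0],[0,0,-0.005],-1],[[0,0,0],[0,0,-0.012],-1],[[0,0,0],[0,0,-0.03],-1],[[0,0,0],[0,0,-0.06],-1],[[0,0,0],[0,0,-0.1],-1]]' 80
```

```text
time_s: 3.25
eef_pos: [0.449, 0.3165, 0.0284]
tcp_rot: [0.75, 0.661, 0.001, 0.0]
force: [-0.4, 0.2, -0.1]
width: 0.0512
grip_force: 0.0
time_s: 4.25
eef_pos: [0.4465, 0.3154, 0.1262]
tcp_rot: [0.75, 0.661, -0.002, -0.001]
force: [0.5, -0.6, -2.1]
width: 0.024
grip_force: 80.3
```

```bash
python3 - <<'E'
from h import *
print(tool([.37,.0,.23],np.radians(91.5)))
E
```

```text
(array([-0.3228, -0.0367, -0.1028]), np.float64(1.4185859017792266))
```

```bash
python3 -m pendant '[[[0,0,0.0],[0,0,-0.045],-1],[[0,0,0.15],[-0.036,-0.004,-0.075],-1],[[0,0,0.3],[-0.072,-0.008,-0.1],-1],[[0,0,0.45],[-0.108,-0.012,-0.1],-1],[[0,0,0.6],[-0.144,-0.016,-0.1],-1],[[0,0,0.75],[-0.18,-0.02,-0.1],-1],[[0,0,0.9],[-0.216,-0.024,-0.1],-1],[[0,0,1.05],[-0.252,-0.028,-0.1],-1],[[0,0,1.2],[-0.288,-0.032,-0.1],-1],[[0,0,1.34],[-0.322,-0.036,-0.1],-1]]'
python3 -m pendant '[[[0,0,0.07],[0,0,0],-1],[[0,0,0.07],[0,0,0],-1],[[0,0,0.07],[0,0,0],-1]]'
python3 - <<'E'
from h import *
c=snap('wrist','w2.png')
hsv=cv2.cvtColor(c['frame'],cv2.COLOR_RGB2HSV).astype(int)
m=(hsv[...,2]<40).astype(np.uint8); rects(c,m,.018,400)
E
```

```text
time_s: 5.25
eef_pos: [0.3713, 0.0001, 0.2274]
tcp_rot: [0.999, 0.049, 0.0, 0.0]
force: [0.3, 0.0, -1.6]
width: 0.0241
grip_force: 80.3
time_s: 5.55
eef_pos: [0.372, 0.0016, 0.2274]
tcp_rot: [1.0, 0.018, 0.0, -0.0]
force: [-0.0, 0.7, -2.5]
width: 0.0241
grip_force: 80.3
[ 61. 397.] 0.0442 0.3425 [0.134 0.187] 5.8
[313. 364.] 0.1348 -0.1322 [0.279 0.67 ] 0.8
[371. 113.] 0.4483 -0.0998 [0.098 0.063] 1.7
[302. 112.] 0.4463 -0.0250 [0.097 0.063] 2.0
[232. 111.] 0.4442 0.0509 [0.097 0.063] 1.7
```

View pics/w2.png

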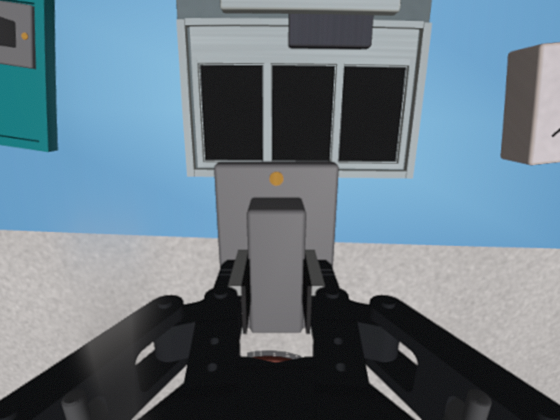

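Wrist view: the three nests are at (232,111), (302,112) and (371,113). The held module's front edge is at row 164, columns 217-338. I'll measure the module in the same view.

```bash
cat >> h.py <<'E'
def held(c,dz):
    """front edge of held module; base top at TCP z + dz"""
    o=get_obs(); z=o['eef_pos'][2]+dz
    hsv=cv2.cvtColor(c['frame'],cv2.COLOR_RGB2HSV).astype(int)
    m=((hsv[...,2]>45)&(hsv[...,2]<125)&(hsv[...,1]<60)).astype(np.uint8); m[:150]=0; m[250:]=0; m[:,:190]=0; m[:,360:]=0
    L=[];Rr=[];F=[]
    for v in range(180,225):
        q=np.flatnonzero(m[v]); L.append([q.min(),v]);Rr.append([q.max()+1,v])
    for u in range(228,328):
        q=np.flatnonzero(m[:,u]); F.append([u,q.min()])
    P=[np.array([onz(c,*p,z)[:2] for p in np.array(E,float)-[0.5,0.5]]) for E in(L,Rr,F)]
    M=R.from_quat(o['tcp_rot']).as_matrix()
    loc=[((np.c_[p,np.full(len(p),z)]-o['eef_pos'])@M)[:,:2] for p in P]
    fl=[np.polyfit(l[:,0],l[:,1],1) for l in loc[:2]]; ff=np.polyfit(loc[2][:,1],loc[2][:,0],1)
    res=[np.abs(np.polyval(f,l[:,i])-l[:,1-i]).max() for f,l,i in zip(fl+[ff],loc,(0,0,1))]
    ya=np.mean([f[0] for f in fl]); w=abs(fl[0][1]-fl[1][1])
    x0=ff[1]; cx=x0-.048; cy=np.mean([np.polyval(f,cx) for f in fl])
    print('width',w,'slopes',fl[0][0],fl[1][0],-ff[0],'centre in tool',cx,cy,'res',np.round(res,4))
    return cx,cy,ya
E
python3 - <<'E'
from h import *
c=snap('wrist'); held(c,-.008)
print(get_obs()['eef_pos'])
E
```

```text
width 0.06040061338349578 slopes -0.0016533934045540415 0.0012585733369164624 0.026132133957605653 centre in tool 0.005771718118678423 0.0011110527184645582 res [0.0003 0.0003 0.0046]
[0.37206789 0.00195854 0.22731313]
```

```bash
python3 - <<'E'
from h import *
c=snap('wrist'); g=c['frame'].mean(2)
print(np.round(g[155:182,230:262].mean(1)).tolist(),np.round(g[155:182,295:325].mean(1)).tolist())
o=get_obs();M=R.from_quat(o['tcp_rot']).as_matrix()
for v in (162,164,166):
  for dz in(-.008,-.012): print(v,dz,M.T@(onz(c,278,v,o['eef_pos'][2]+dz)-o['eef_pos']))
E
```

```text
[27.0, 27.0, 26.0, 23.0, 47.0, 95.0, 109.0, 66.0, 50.0, 71.0, 92.0, 105.0, 115.0, 123.0, 126.0, 126.0, 126.0, 126.0, 126.0, 126.0, 126.0, 125.0, 126.0, 125.0, 125.0, 125.0, 125.0] [27.0, 27.0, 27.0, 27.0, 30.0, 44.0, 53.0, 47.0, 51.0, 71.0, 92.0, 107.0, 119.0, 128.0, 131.0, 131.0, 131.0, 131.0, 131.0, 131.0, 130.0, 131.0, 130.0, 131.0, 130.0, 130.0, 130.0]
162 -0.008 [0.05238616 0.0019974  0.00798999]
162 -0.012 [0.05176707 0.00202402 0.0119901 ]
164 -0.008 [0.05141052 0.00199936 0.00799017]
164 -0.012 [0.05076566 0.00202603 0.01199029]
166 -0.008 [0.05043142 0.00200133 0.00799035]
166 -0.012 [0.0497607  0.00202806 0.01199048]
```

```bash
sed -i 's/(hsv\[...,2\]<125)/(hsv[...,2]<160)/' h.py; python3 - <<'E'
from h import *
c=snap('wrist'); held(c,-.008); g=c['frame'].mean(2)
print(np.round(g[190:215,208:226].mean(0)).tolist(),np.round(g[190:215,328:346].mean(0)).tolist())
# target: module centre = nest centre, tool yaw 1.6deg
o=get_obs(); th=np.radians(1.6)
for n in ([.4442,.0509],[.4463,-.025]):
    xd=np.array([np.cos(th),np.sin(th)]); yd=np.array([np.sin(th),-np.cos(th)])
    t=np.r_[np.array(n)-.004*xd-.001*yd,.13]; print(t,tool(t,np.radians(91.6)))
E
```

```text
width 0.060098277508174244 slopes -0.008357441780603178 0.0034328361178593654 0.030446666516964243 centre in tool 0.005845499513455206 0.00103372647537385 res [0.0003 0.0003 0.0045]
[164.0, 164.0, 164.0, 164.0, 165.0, 166.0, 161.0, 139.0, 109.0, 101.0, 112.0, 121.0, 122.0, 122.0, 122.0, 122.0, 122.0, 122.0] [129.0, 129.0, 129.0, 130.0, 130.0, 127.0, 118.0, 107.0, 118.0, 151.0, 170.0, 173.0, 172.0, 172.0, 172.0, 171.0, 171.0, 171.0]
[0.44017364 0.05178792 0.13      ] (array([ 0.0699, -0.0472,  0.0973]), np.float64(0.009016646161822184))
[ 0.44227364 -0.02411208  0.13      ] (array([0.0692, 0.0287, 0.0973]), np.float64(0.009016646161822184))
```

```bash
python3 -m pendant '[[[0,0,0.009],[0.035,-0.024,0],-1],[[0,0,0.009],[0.07,-0.047,0],-1],[[0,0,0.009],[0.07,-0.047,0.04],-1],[[0,0,0.009],[0.07,-0.047,0.08],-1],[[0,0,0.009],[0.07,-0.047,0.12],-1],[[0,0,0.009],[0.07,-0.047,0.15],-1],[[0,0,0.009],[0.07,-0.047,0.17],-1],[[0,0,0.009],[0.07,-0.047,0.17],-1],[[0,0,0.009],[0.07,-0.047,0.17],-1]]'
python3 - <<'E'
from h import *
print(tool([0.4402,.0518,.039],np.radians(91.6)),get_obs()['force'])
c=snap('wrist','w3.png')
E
```

```text
time_s: 6.65
eef_pos: [0.4405, 0.0512, 0.0576]
tcp_rot: [1.0, 0.013, -0.0, -0.0]
force: [0.4, -0.5, -1.3]
width: 0.0241
grip_force: 80.3
(array([-0.0003, -0.0006,  0.0186]), np.float64(-0.0010041291850182432)) [ 0.43994924 -0.52869981 -1.25029692]
```

View pics/w3.png

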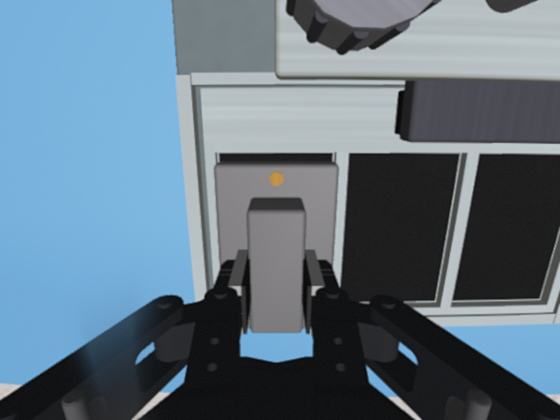

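The held module (columns 215-337) is centred over the nest (217-336). Lowering and releasing.

```bash
python3 -m pendant '[[[0,0,0],[0,-0.0005,0.006],-1],[[0,0,0],[0,-0.0005,0.011],-1],[[0,0,0],[0,-0.0005,0.014],-1],[[0,0,0],[0,-0.0005,0.016],-1],[[0,0,0],[0,-0.0005,0.0175],-1],[[0,0,0],[0,-0.0005,0.0175],-1],[[0,0,0],[0,-0.0005,0.0175],-1]]'
```

```text
time_s: 7.4
eef_pos: [0.4404, 0.0513, 0.0398]
tcp_rot: [1.0, 0.013, 0.0, 0.0]
force: [0.1, -0.1, -2.5]
width: 0.0239
grip_force: 80.3
```

```bash
python3 -m pendant '[[[0,0,0],[0,0,0.001],-1],[[0,0,0],[0,0,0.001],-1],[[0,0,0],[0,0,0.002],-1],[[0,0,0],[0,0,0.002],-1]]';  python3 -m pendant '[[[0,0,0],[0,0,0],-0.3],[[0,0,0],[0,0,0],-0.3],[[0,0,0],[0,0,0],0.0],[[0,0,0],[0,0,0],0.0],[[0,0,0],[0,0,-0.02],0.0],[[0,0,0],[0,0,-0.06],0.0],[[0,0,0],[-0.04,0,-0.1],0.0],[[0,0,0],[-0.07,0.01,-0.14],0.0],[[0,0,0],[-0.07,0.02,-0.17],0.0],[[0,0,0],[-0.07,0.02,-0.17],0.0]]'
python3 - <<'E'
from h import *
c=snap('wrist','w4.png'); hsv=cv2.cvtColor(c['frame'],cv2.COLOR_RGB2HSV).astype(int)
m=(hsv[...,2]<40).astype(np.uint8); rects(c,m,.018,400)
t=snap('top'); roi=np.zeros((420,560),bool); roi[190:300,170:226]=1; greymods(t,.02,roi,amin=80)
E
```

```text
time_s: 7.8
eef_pos: [0.4407, 0.0513, 0.039]
tcp_rot: [1.0, 0.013, -0.0, 0.0]
force: [-4.6, 0.2, 6.6]
width: 0.0241
grip_force: 81.4
time_s: 8.8
eef_pos: [0.3732, 0.0285, 0.2141]
tcp_rot: [1.0, 0.012, 0.006, 0.001]
force: [-0.3, 0.9, 0.5]
width: 0.0428
grip_force: 0.0
[ 61. 393.] 0.0804 0.3522 [0.142 0.184] 4.8
[303. 350.] 0.1566 -0.0993 [0.633 0.274] 90.0
[398. 116.] 0.4487 -0.1002 [0.097 0.063] 1.6
[327. 116.] 0.4465 -0.0246 [0.097 0.064] 1.7
[200. 233.] 0.5206 0.3092 [0.095 0.061] 82.4
```

View pics/w4.png

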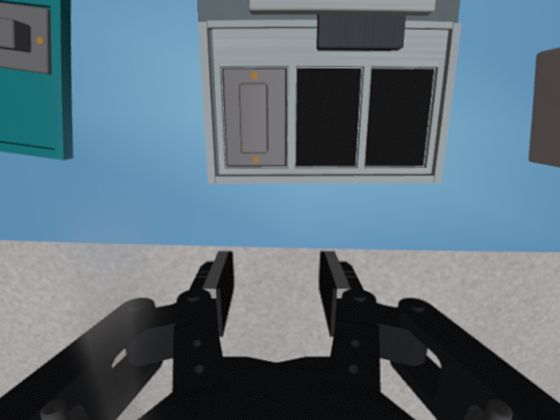

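Module one is flat in the left nest at (255,117), and the other nests are empty. Going back for the second.

```bash
python3 - <<'E'
from h import *
print(tool([.50,.314,.22],np.radians(-7)))
E
python3 -m pendant '[[[0,0,-0.15],[0,-0.03,-0.02],0.2],[[0,0,-0.3],[0.015,-0.065,-0.02],0.2],[[0,0,-0.45],[0.031,-0.1,-0.02],0.2],[[0,0,-0.6],[0.047,-0.135,-0.02],0.2],[[0,0,-0.75],[0.063,-0.17,-0.02],0.2],[[0,0,-0.9],[0.079,-0.205,-0.02],0.2],[[0,0,-1.05],[0.095,-0.24,-0.02],0.2],[[0,0,-1.2],[0.111,-0.265,-0.02],0.2],[[0,0,-1.35],[0.124,-0.28,-0.02],0.2],[[0,0,-1.42],[0.124,-0.285,-0.02],0.2]]'
python3 - <<'E'
from h import *
c=snap('wrist'); greymods(c,.02)
E
```

```text
(array([ 0.1357, -0.2813, -0.0109]), np.float64(-1.4235001482923098))
time_s: 9.9
eef_pos: [0.4874, 0.3191, 0.2242]
tcp_rot: [0.748, 0.664, -0.002, -0.001]
force: [0.4, -0.6, -0.1]
width: 0.0513
grip_force: 0.0
[279. 346.] 0.4617 0.0931 [0.062 0.175] 85.6
[484. 264.] 0.7368 0.1790 [0.049 0.143] 50.2
[308. 182.] 0.5234 0.3083 [0.096 0.062] 82.5
[ 73. 234.] 0.1823 0.2555 [0.242 0.564] 0.3
```

```bash
python3 - <<'E'
from h import *
print(tool([.5234,.3083,.025],np.radians(-7.2)))
E
```

```text
(array([-0.0059,  0.0385,  0.199 ]), np.float64(0.007165249960905173))
```

```bash
python3 -m pendant '[[[0,0,0.007],[-0.005,0.036,0.02],0.2],[[0,0,0.007],[-0.005,0.036,0.06],0.2],[[0,0,0.007],[-0.005,0.036,0.1],0.2],[[0,0,0.007],[-0.005,0.036,0.14],0.2],[[0,0,0.007],[-0.005,0.036,0.17],0.2],[[0,0,0.007],[-0.005,0.036,0.185],0.2],[[0,0,0.007],[-0.005,0.036,0.195],0.2],[[0,0,0.007],[-0.005,0.036,0.199],0.2],[[0,0,0.007],[-0.005,0.036,0.199],0.2],[[0,0,0.007],[-0.005,0.036,0.199],0.2]]'
python3 -m pendant '[[[0,0,0],[0,0,0],-1],[[0,0,0],[0,0,0],-1],[[0,0,0],[0,0,0],-1],[[0,0,0],[0,0,0],-1],[[0,0,0],[0,0,0],-1],[[0,0,0],[0,0,-0.005],-1],[[0,0,0],[0,0,-0.012],-1],[[0,0,0],[0,0,-0.03],-1],[[0,0,0],[0,0,-0.06],-1],[[0,0,0],[0,0,-0.1],-1]]' 80
python3 - <<'E'
from h import *
print(tool([.37,.0,.23],np.radians(91.6)))
E
```

```text
time_s: 10.95
eef_pos: [0.5238, 0.3088, 0.0306]
tcp_rot: [0.752, 0.659, 0.001, 0.0]
force: [1.3, -0.3, 0.8]
width: 0.0514
grip_force: 0.0
time_s: 11.95
eef_pos: [0.5209, 0.3074, 0.1275]
tcp_rot: [0.752, 0.659, -0.002, -0.001]
force: [0.1, -0.1, -0.6]
width: 0.024
grip_force: 79.8
(array([-0.3248, -0.1095, -0.1012]), np.float64(1.410737118730638))
```

```bash
python3 -m pendant '[[[0,0,0.0],[0,0,-0.045],-1],[[0,0,0.15],[-0.036,-0.012,-0.075],-1],[[0,0,0.3],[-0.072,-0.024,-0.1],-1],[[0,0,0.45],[-0.108,-0.036,-0.1],-1],[[0,0,0.6],[-0.144,-0.048,-0.1],-1],[[0,0,0.75],[-0.18,-0.06,-0.1],-1],[[0,0,0.9],[-0.216,-0.072,-0.1],-1],[[0,0,1.05],[-0.252,-0.084,-0.1],-1],[[0,0,1.2],[-0.288,-0.096,-0.1],-1],[[0,0,1.34],[-0.324,-0.108,-0.1],-1]]'
python3 -m pendant '[[[0,0,0.07],[0,0,0],-1],[[0,0,0.07],[0,0,0],-1],[[0,0,0.07],[0,0,0],-1],[[0,0,0.07],[0,0,0],-1]]'
python3 - <<'E'
from h import *
c=snap('wrist','w5.png')
hsv=cv2.cvtColor(c['frame'],cv2.COLOR_RGB2HSV).astype(int)
m=(hsv[...,2]<40).astype(np.uint8); rects(c,m,.018,400); held(c,-.008)
g=c['frame'].mean(2); print(np.round(g[155:182,230:262].mean(1)).tolist())
print(np.round(g[190:215,208:226].mean(0)).tolist(),np.round(g[190:215,328:346].mean(0)).tolist())
E
```

```text
time_s: 12.95
eef_pos: [0.3719, 0.0002, 0.229]
tcp_rot: [0.999, 0.047, 0.0, 0.0]
force: [0.3, -1.1, -1.4]
width: 0.0239
grip_force: 79.8
time_s: 13.35
eef_pos: [0.373, 0.0017, 0.2288]
tcp_rot: [1.0, 0.016, -0.0, -0.0]
force: [-0.1, -1.7, -1.0]
width: 0.0236
grip_force: 79.9
[263. 371.] 0.1273 -0.0135 [0.289 0.903] 1.7
[370. 113.] 0.4484 -0.0996 [0.097 0.064] 1.2
[301. 113.] 0.4463 -0.0250 [0.096 0.063] 1.6
width 0.06004061781922533 slopes 0.0015252332348077862 -0.00106898764922248 0.1409365857630893 centre in tool 0.0075209999546967665 0.0010132891053478768 res [0.0003 0.0003 0.004 ]
[118.0, 118.0, 119.0, 118.0, 105.0, 87.0, 106.0, 131.0, 126.0, 105.0, 59.0, 45.0, 64.0, 84.0, 98.0, 107.0, 115.0, 118.0, 118.0, 118.0, 118.0, 118.0, 118.0, 118.0, 118.0, 118.0, 118.0]
[154.0, 155.0, 155.0, 155.0, 155.0, 156.0, 156.0, 145.0, 118.0, 95.0, 99.0, 111.0, 115.0, 115.0, 115.0, 115.0, 115.0, 115.0] [121.0, 122.0, 122.0, 122.0, 121.0, 116.0, 104.0, 102.0, 128.0, 154.0, 162.0, 162.0, 162.0, 161.0, 161.0, 161.0, 161.0, 161.0]
```

View pics/w5.png

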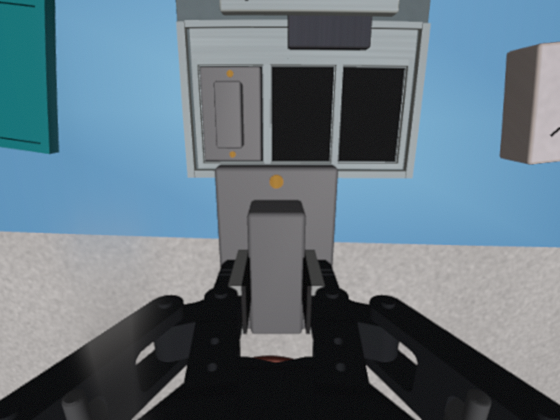

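The second module is held with its front edge at row 165. The middle nest at (301,113) is empty. Placing.

```bash
python3 - <<'E'
from h import *
print(tool([.4433,-.0241,.058],np.radians(91.6)))
E
```

```text
(array([0.0695, 0.0281, 0.1708]), np.float64(0.003190934221805719))
```

```bash
python3 -m pendant '[[[0,0,0.003],[0.035,0.014,0],-1],[[0,0,0.003],[0.0695,0.028,0],-1],[[0,0,0.003],[0.0695,0.028,0.04],-1],[[0,0,0.003],[0.0695,0.028,0.08],-1],[[0,0,0.003],[0.0695,0.028,0.12],-1],[[0,0,0.003],[0.0695,0.028,0.15],-1],[[0,0,0.003],[0.0695,0.028,0.17],-1],[[0,0,0.003],[0.0695,0.028,0.17],-1],[[0,0,0.003],[0.0695,0.028,0.17],-1],[[0,0,0.003],[0.0695,0.028,0.17],-1]]'
python3 - <<'E'
from h import *
print(tool([.4433,-.0241,.041],np.radians(91.6)))
c=snap('wrist'); g=c['frame'].mean(2); print(np.round(g[190:215,200:226].mean(0)).tolist(),np.round(g[190:215,328:350].mean(0)).tolist())
E
```

```text
time_s: 14.4
eef_pos: [0.4447, -0.0248, 0.0606]
tcp_rot: [1.0, 0.013, 0.001, 0.0]
force: [0.2, 0.3, 0.5]
width: 0.0239
grip_force: 79.9
(array([-0.0014, -0.0008,  0.0196]), np.float64(-0.0012612924682757765))
[60.0, 56.0, 44.0, 42.0, 80.0, 146.0, 197.0, 214.0, 215.0, 215.0, 215.0, 214.0, 214.0, 214.0, 214.0, 199.0, 159.0, 126.0, 130.0, 144.0, 149.0, 149.0, 149.0, 149.0, 149.0, 149.0] [158.0, 158.0, 158.0, 158.0, 157.0, 150.0, 135.0, 135.0, 171.0, 204.0, 214.0, 215.0, 215.0, 208.0, 166.0, 95.0, 43.0, 32.0, 35.0, 35.0, 35.0, 35.0]
```

```bash
python3 -m pendant '[[[0,0,0],[-0.0013,-0.0013,0],-1],[[0,0,0],[-0.0013,-0.0013,0.006],-1],[[0,0,0],[-0.0013,-0.0013,0.011],-1],[[0,0,0],[-0.0013,-0.0013,0.015],-1],[[0,0,0],[-0.0013,-0.0013,0.018],-1],[[0,0,0],[-0.0013,-0.0013,0.0195],-1],[[0,0,0],[-0.0013,-0.0013,0.0195],-1],[[0,0,0],[-0.0013,-0.0013,0.0195],-1]]'
```

```text
time_s: 15.25
eef_pos: [0.4415, -0.0234, 0.0405]
tcp_rot: [1.0, 0.013, -0.001, -0.0]
force: [-7.7, 1.1, 10.5]
width: 0.0236
grip_force: 81.4
```

```bash
python3 -m pendant '[[[0,0,0],[0,0,0],-0.3],[[0,0,0],[0,0,0],-0.3],[[0,0,0],[0,0,0],0.0],[[0,0,0],[0,0,0],0.0],[[0,0,0],[0,0,-0.02],0.0],[[0,0,0],[0,0,-0.06],0.0],[[0,0,0],[-0.04,0,-0.1],0.0],[[0,0,0],[-0.07,0,-0.14],0.0],[[0,0,0],[-0.07,0,-0.17],0.0],[[0,0,0],[-0.07,0,-0.17],0.0]]'
python3 - <<'E'
from h import *
c=snap('wrist','w6.png'); t=snap('scene','scene6.png')
cv2.imwrite('pics/both6.png',np.hstack([cv2.resize(c['frame'][:200,150:450],(600,400))[:,:,::-1], cv2.resize(t['frame'][180:280,150:300],(600,400))[:,:,::-1]])[:, :1200][::1, ::1][:, 400*0:].copy()) if 0 else cv2.imwrite('pics/both6.png',np.vstack([cv2.resize(c['frame'][:200,150:450],(450,300)),cv2.resize(t['frame'][180:280,150:300],(450,300))])[:,:,::-1])
greymods(c,.03)
E
```

```text
time_s: 16.25
eef_pos: [0.3741, -0.0261, 0.2155]
tcp_rot: [1.0, 0.013, 0.006, 0.002]
force: [0.6, -0.3, 0.3]
width: 0.0428
grip_force: 0.0
[402. 392.] 0.0873 -0.2057 [0.145 0.039] 38.7
[453. 295.] 0.2421 -0.2938 [0.427 0.178] 63.5
[161. 314.] 0.1675 0.1257 [0.273 0.462] 0.0
[524. 103.] 0.4677 -0.2842 [0.127 0.087] 8.9
[274.  88.] 0.4671 -0.0239 [0.175 0.252] 1.5
```

View pics/both6.png

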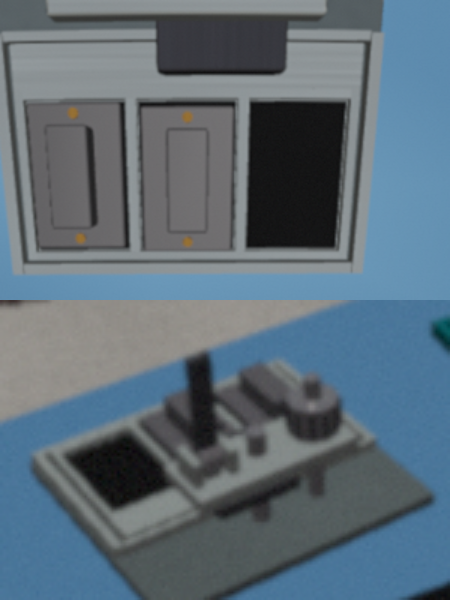

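Both modules lie flat, rib up, in the left and middle nests, and the mould is empty. The clamp shows the nut at right, the lever upright and the toe over the lip. Next I'll measure the nut and lever from near.

```bash
python3 -m pendant '[[[0,0,0],[0.04,0,-0.03],0.5],[[0,0,0],[0.08,0,-0.03],0.5],[[0,0,0],[0.1,0,-0.03],0.5],[[0,0,0],[0.1,0,-0.03],0.5],[[0,0,0],[0.1,0,-0.03],0.5]]'
python3 - <<'E'
from h import *
c=snap('wrist','w7.png'); s=snap('scene'); print(get_obs()['joint_pos'])
im=cv2.resize(s['frame'][185:265,175:290],(690,480),interpolation=cv2.INTER_CUBIC)
cv2.imwrite('pics/s7.png',im[:,:,::-1])
for z in (.04,.05,.06,.07,.08,.09,.10): print(z,proj(c,[.5599,.0282,z]).round(1),((proj(s,[.5599,.0282,z])-[175,185])*6).round(0))
E
```

```text
time_s: 16.85
eef_pos: [0.4708, -0.0225, 0.237]
tcp_rot: [1.0, 0.013, -0.002, -0.0]
force: [0.5, -0.8, 0.6]
width: 0.0642
grip_force: 0.0
[-2.06077617e-01 -3.31497472e-01  1.94838358e+00 -7.31504361e-05
  1.52717724e+00  1.33900843e+00]
0.04 [228.4  96.3] [475. 305.]
0.05 [226.9  95.9] [474. 286.]
0.06 [225.3  95.5] [473. 267.]
0.07 [223.7  95. ] [472. 247.]
0.08 [221.9  94.5] [471. 228.]
0.09 [220.   93.9] [470. 208.]
0.1 [218.   93.4] [469. 188.]
```

View pics/w7.png

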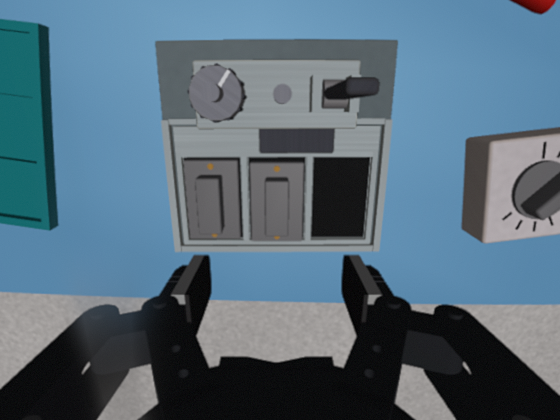

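View pics/s7.png

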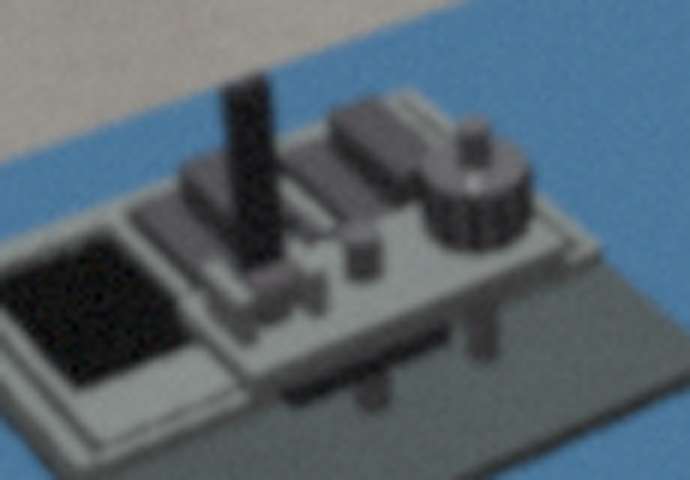

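```bash
python3 - <<'E'
from h import *
c=snap('wrist'); g=cv2.GaussianBlur(cv2.cvtColor(c['frame'],cv2.COLOR_RGB2GRAY),(3,3),0)
print(cv2.HoughCircles(g[50:140,170:260],cv2.HOUGH_GRADIENT,1,20,param1=80,param2=12,minRadius=20,maxRadius=32))
for u,v in((215,92),(216,93)): print(onz(c,u,v,.107))
print(tool([.5599,.0282,.22]))
E
```

```text
[[[45.5 41.5 27. ]]]
[0.56086628 0.02942014 0.107     ]
[0.56009364 0.02860783 0.107     ]
(array([ 0.0904, -0.0486,  0.0183]), None)
```

The nut is at about (.5605,.0287), with its top near z=.107. Moving above it with the wrist wound back.

```bash
python3 -m pendant '[[[0,0,-0.13],[0.02,-0.01,-0.01],0.6],[[0,0,-0.26],[0.04,-0.02,-0.01],0.6],[[0,0,-0.39],[0.06,-0.035,-0.01],0.6],[[0,0,-0.52],[0.08,-0.045,-0.01],0.6],[[0,0,-0.65],[0.091,-0.049,-0.01],0.6],[[0,0,-0.78],[0.091,-0.049,-0.01],0.6],[[0,0,-0.91],[0.091,-0.049,-0.01],0.6],[[0,0,-1.04],[0.091,-0.049,-0.01],0.6],[[0,0,-1.17],[0.091,-0.049,-0.01],0.6],[[0,0,-1.3],[0.091,-0.049,-0.01],0.6]]'
python3 -m pendant '[[[0,0,-0.13],[0,0,0],0.6],[[0,0,-0.26],[0,0,0],0.6],[[0,0,-0.39],[0,0,0],0.6],[[0,0,-0.52],[0,0,0],0.6],[[0,0,-0.65],[0,0,0],0.6],[[0,0,-0.78],[0,0,0],0.6],[[0,0,-0.91],[0,0,0],0.6],[[0,0,-1.04],[0,0,0],0.6],[[0,0,-1.17],[0,0,0],0.6],[[0,0,-1.3],[0,0,0],0.6]]'
python3 -m pendant '[[[0,0,-0.13],[0,0,0],0.6],[[0,0,-0.26],[0,0,0],0.6],[[0,0,-0.39],[0,0,0],0.6],[[0,0,-0.52],[0,0,0],0.6],[[0,0,-0.65],[0,0,0],0.6],[[0,0,-0.78],[0,0,0],0.6],[[0,0,-0.78],[0,0,0],0.6],[[0,0,-0.78],[0,0,0],0.6]]'
python3 - <<'E'
from h import *
o=get_obs(); print(o['joint_pos'],tool([.5605,.0287,.082])); c=snap('wrist','w8.png'); print(proj(c,[.5605,.0287,.107]))
E
```

```text
time_s: 18.0
eef_pos: [0.5608, 0.0284, 0.2495]
tcp_rot: [0.787, 0.617, 0.0, 0.0]
force: [-0.3, 0.6, -0.9]
width: 0.0682
grip_force: 0.0
time_s: 19.0
eef_pos: [0.5607, 0.0284, 0.2495]
tcp_rot: [0.253, 0.968, 0.0, 0.0]
force: [-0.1, 0.1, 0.5]
width: 0.0684
grip_force: 0.0
time_s: 19.8
eef_pos: [0.5611, 0.0285, 0.2495]
tcp_rot: [-0.13, 0.991, -0.0, 0.0]
force: [0.2, -0.1, -0.6]
width: 0.0685
grip_force: 0.0
[-8.17097631e-02 -1.08298244e-01  1.74046834e+00 -2.06417890e-05
  1.50911073e+00 -1.91382826e+00] (array([0.0006, 0.0004, 0.1675]), None)
[277.67782985 192.41773211]
```

```bash
python3 -m pendant '[[[0,0,0],[0,0,0.04],0.6],[[0,0,0],[0,0,0.08],0.6],[[0,0,0],[0,0,0.11],0.6],[[0,0,0],[0,0,0.13],0.6],[[0,0,0],[0,0,0.145],0.6],[[0,0,0],[0,0,0.155],0.6],[[0,0,0],[0,0,0.163],0.6],[[0,0,0],[0,0,0.167],0.6],[[0,0,0],[0,0,0.167],0.6],[[0,0,0],[0,0,0.167],0.6]]'
python3 -m pendant '[[[0,0,0],[0,0,0],-1],[[0,0,0],[0,0,0],-1],[[0,0,0],[0,0,0],-1],[[0,0,0],[0,0,0],-1],[[0,0,0],[0,0,0],-1],[[0,0,0],[0,0,0],-1]]' 60
python3 - <<'E'
from h import *
o=get_obs(); print(o['moment']); c=snap('wrist','w9.png')
E
```

```text
time_s: 20.85
eef_pos: [0.5622, 0.0285, 0.0832]
tcp_rot: [-0.132, 0.991, -0.0, 0.001]
force: [0.7, 0.5, 0.1]
width: 0.0686
grip_force: 0.0
time_s: 21.45
eef_pos: [0.5616, 0.0307, 0.084]
tcp_rot: [-0.132, 0.991, 0.002, 0.0]
force: [-5.2, 6.5, 7.6]
width: 0.0424
grip_force: 60.6
[ 1.27511659  0.80904203 -0.00776049]
```

View pics/w9.png

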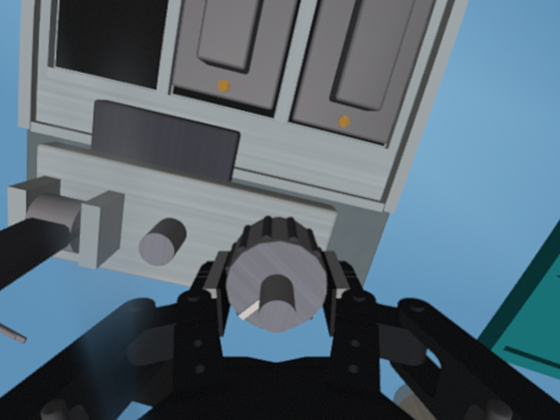

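The nut is gripped at (277,275), with its white mark at (248,308). Tightening about 3 rad while following it down.

```bash
python3 -m pendant '[[[0,0,0.1],[0,0.002,0],-1],[[0,0,0.2],[0,0.002,0.0002],-1],[[0,0,0.3],[0,0.002,0.0004],-1],[[0,0,0.4],[0,0.002,0.0006],-1],[[0,0,0.5],[0,0.002,0.0008],-1],[[0,0,0.6],[0,0.002,0.001],-1],[[0,0,0.7],[0,0.002,0.0011],-1],[[0,0,0.8],[0,0.002,0.0013],-1],[[0,0,0.9],[0,0.002,0.0014],-1],[[0,0,1.0],[0,0.002,0.0016],-1]]' 80
python3 -m pendant '[[[0,0,0.1],[0,0,0.0002],-1],[[0,0,0.2],[0,0,0.0003],-1],[[0,0,0.3],[0,0,0.0005],-1],[[0,0,0.4],[0,0,0.0006],-1],[[0,0,0.5],[0,0,0.0008],-1],[[0,0,0.6],[0,0,0.001],-1],[[0,0,0.7],[0,0,0.0011],-1],[[0,0,0.8],[0,0,0.0013],-1],[[0,0,0.9],[0,0,0.0014],-1],[[0,0,1.0],[0,0,0.0016],-1]]'
python3 -m pendant '[[[0,0,0.1],[0,0,0.0002],-1],[[0,0,0.2],[0,0,0.0003],-1],[[0,0,0.3],[0,0,0.0005],-1],[[0,0,0.4],[0,0,0.0006],-1],[[0,0,0.5],[0,0,0.0008],-1],[[0,0,0.6],[0,0,0.001],-1],[[0,0,0.7],[0,0,0.0011],-1],[[0,0,0.8],[0,0,0.0013],-1],[[0,0,0.9],[0,0,0.0014],-1],[[0,0,1.0],[0,0,0.0016],-1]]'
python3 - <<'E'
from h import *
o=get_obs(); print(o['moment'],o['joint_pos']); c=snap('wrist','w10.png')
E
```

```text
time_s: 22.5
eef_pos: [0.561, 0.0278, 0.0825]
tcp_rot: [0.361, 0.933, -0.003, 0.001]
force: [-7.6, -10.4, 8.1]
width: 0.0422
grip_force: 81.0
time_s: 23.5
eef_pos: [0.5581, 0.0267, 0.0808]
tcp_rot: [0.764, 0.645, -0.006, 0.0]
force: [-19.2, -13.5, 16.8]
width: 0.042
grip_force: 81.8
time_s: 24.5
eef_pos: [0.5555, 0.0285, 0.0791]
tcp_rot: [0.98, 0.2, -0.008, 0.001]
force: [-28.5, -5.6, 23.9]
width: 0.042
grip_force: 82.5
[-1.19502618  4.16754544  0.20929422] [-0.07931208  0.04550415  1.88703942 -0.00663408  1.22489469  1.09041103]
```

View pics/w10.png

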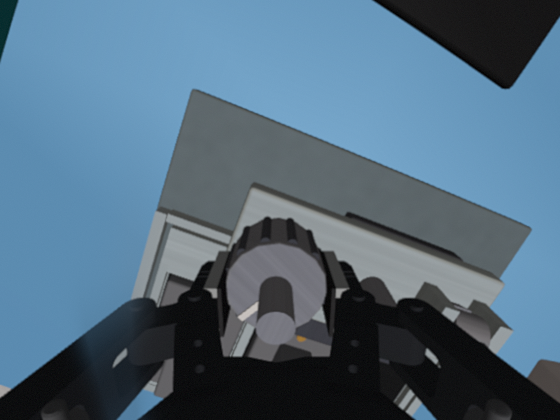

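Same mark position relative to the fingers, so the nut turned with the gripper, about 3 rad. Release and lift, then measure the lever.

```bash
python3 -m pendant '[[[0,0,0],[0,0,0],0],[[0,0,0],[0,0,0],0.6],[[0,0,0],[0,0,0],0.6],[[0,0,0],[0,0,0],0.6],[[0,0,0],[0,0,-0.03],0.6],[[0,0,0],[0,0,-0.07],0.6],[[0,0,0],[0,0,-0.11],0.6],[[0,0,0],[0,0,-0.15],0.6],[[0,0,0],[0,0,-0.19],0.6],[[0,0,0],[0,0,-0.19],0.6]]'
python3 - <<'E'
from h import *
s=snap('scene'); c=snap('wrist')
im=s['frame'][185:265,175:290]
a=cv2.resize(im,(690,480),interpolation=cv2.INTER_CUBIC); 
print('forces',get_obs()['force'])
hsv=cv2.cvtColor(s['frame'],cv2.COLOR_RGB2HSV); m=(hsv[...,2]<45); 
for v in range(192,235,3):
    q=np.flatnonzero(m[v,205:230])+205; print(v,(q.min(),q.max()) if len(q) else None,end=' ')
print()
for z in np.arange(.06,.2,.01): print(round(z,3),proj(s,[.5627,-.0718,z]).round(1),end=' ')
print(); print(tool([.5627,-.0718,.25],np.radians(91.6)))
E
```

```text
time_s: 25.55
eef_pos: [0.5645, 0.0304, 0.2757]
tcp_rot: [0.979, 0.202, 0.006, 0.002]
force: [-0.1, 0.4, -0.4]
width: 0.0684
grip_force: 0.0
forces [-0.34184802 -0.2231467  -0.14806516]
192 None 195 None 198 None 201 (np.int64(218), np.int64(218)) 204 (np.int64(213), np.int64(218)) 207 (np.int64(214), np.int64(219)) 210 (np.int64(214), np.int64(219)) 213 (np.int64(214), np.int64(221)) 216 (np.int64(214), np.int64(220)) 219 (np.int64(208), np.int64(221)) 222 (np.int64(211), np.int64(222)) 225 (np.int64(213), np.int64(221)) 228 (np.int64(215), np.int64(221)) 231 None 234 None 
0.06 [219.  244.1] 0.07 [218.7 240.8] 0.08 [218.3 237.5] 0.09 [218.  234.1] 0.1 [217.7 230.7] 0.11 [217.3 227.3] 0.12 [217.  223.9] 0.13 [216.7 220.4] 0.14 [216.3 216.9] 0.15 [216.  213.3] 0.16 [215.6 209.7] 0.17 [215.3 206.1] 0.18 [214.9 202.4] 0.19 [214.6 198.7] 0.2 [214.2 195. ] 
(array([-0.0397,  0.0944,  0.019 ]), np.float64(0.37802644257713247))
```

```bash
python3 -m pendant '[[[0,0,0.13],[-0.013,0.032,0],0],[[0,0,0.26],[-0.026,0.063,0],0],[[0,0,0.378],[-0.04,0.094,0],0],[[0,0,0.378],[-0.04,0.094,0],0],[[0,0,0.378],[-0.04,0.094,0],0],[[0,0,0.378],[-0.04,0.094,0.02],0],[[0,0,0.378],[-0.04,0.094,0.02],0]]'
python3 - <<'E'
from h import *
o=get_obs(); print(o['joint_pos'],tool([.5627,-.0710,.14],np.radians(91.6))); c=snap('wrist','w11.png'); print(proj(c,[.5627,-.071,.178]))
hsv=cv2.cvtColor(c['frame'],cv2.COLOR_RGB2HSV); m=((hsv[...,2]<60)).astype(np.uint8); m[280:]=0; rects(c,m,.178,150)
E
```

```text
time_s: 26.35
eef_pos: [0.5596, -0.0701, 0.2435]
tcp_rot: [1.0, 0.015, -0.003, -0.001]
force: [-0.9, 1.0, -1.7]
width: 0.0422
grip_force: 0.0
[-2.56827363e-01 -9.49048458e-02  1.73792340e+00  4.02204722e-04
  1.50533756e+00  1.28424634e+00] (array([0.0037, 0.0012, 0.1035]), np.float64(0.0017769818859001418))
[276.14089382 218.57091347]
[486. 262.] 0.5330 -0.2298 [0.013 0.042] 46.5
[180. 257.] 0.5267 0.0030 [0.03  0.018] 2.0
[211. 252.] 0.5335 -0.0165 [0.042 0.066] 1.9
[301. 244.] 0.5507 -0.0969 [0.071 0.071] 1.6
[184. 178.] 0.5896 -0.0074 [0.03  0.016] 43.3
[ 28. 193.] 0.5703 0.1068 [0.006 0.129] 83.2
[225.  21.] 0.6886 -0.0348 [0.081 0.028] 84.7
```

View pics/w11.png

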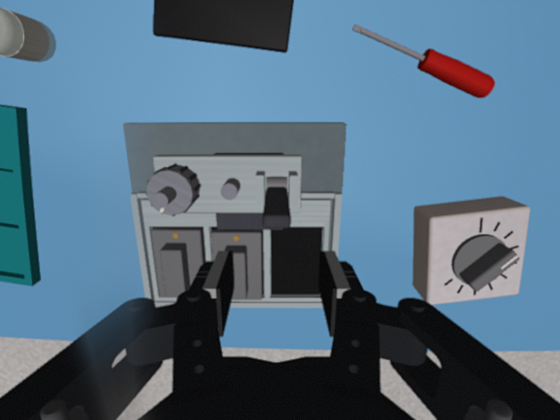

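Lever tip at (277,220), where predicted. Descending and pinching it.

```bash
python3 -m pendant '[[[0,0,0],[0.0035,0.001,0.03],0],[[0,0,0],[0.0035,0.001,0.06],0],[[0,0,0],[0.0035,0.001,0.08],0],[[0,0,0],[0.0035,0.001,0.095],0],[[0,0,0],[0.0035,0.001,0.104],0],[[0,0,0],[0.0035,0.001,0.104],0],[[0,0,0],[0.0035,0.001,0.104],0]]'
python3 -m pendant '[[[0,0,0],[0,0,0],-1],[[0,0,0],[0,0,0],-1],[[0,0,0],[0,0,0],-1],[[0,0,0],[0,0,0],-1],[[0,0,0],[0,0,0],-1]]' 40
```

```text
time_s: 27.1
eef_pos: [0.5656, -0.0726, 0.1446]
tcp_rot: [1.0, 0.014, 0.001, 0.0]
force: [-0.4, -0.1, -1.3]
width: 0.0428
grip_force: 0.0
time_s: 27.6
eef_pos: [0.5659, -0.0704, 0.1455]
tcp_rot: [1.0, 0.014, 0.001, -0.002]
force: [-0.5, 8.1, 4.1]
width: 0.0194
grip_force: 40.5
```

```bash
python3 -m pendant '[[[0,0,0],[0,-0.002,0],-1],[[0,0,0],[0.004,-0.002,0.0001],-1],[[0,0,0],[0.008,-0.002,0.0004],-1],[[0,0,0],[0.012,-0.002,0.001],-1],[[0,0,0],[0.016,-0.002,0.0016],-1],[[0,0,0],[0.02,-0.002,0.0025],-1],[[0,0,0],[0.0236,-0.002,0.0036],-1],[[0,0,0],[0.0275,-0.002,0.005],-1],[[0,0,0],[0.0312,-0.002,0.0063],-1],[[0,0,0],[0.0312,-0.002,0.0063],-1]]'
python3 -m pendant '[[[0,0,0],[0.0036,0,0.0017],-1],[[0,0,0],[0.0036,0,0.0017],-1]]'
python3 -m pendant '[[[0,0,0],[0.0036,0,0.0018],-1],[[0,0,0],[0.0036,0,0.0018],-1]]'
python3 -m pendant '[[[0,0,0],[0.0034,0,0.0021],-1],[[0,0,0],[0.0034,0,0.0021],-1]]'
python3 -m pendant '[[[0,0,0],[0.0034,0,0.0021],-1],[[0,0,0],[0.0034,0,0.0021],-1]]'
python3 -m pendant '[[[0,0,0],[0.0032,0,0.0024],-1],[[0,0,0],[0.0032,0,0.0024],-1]]'
python3 -m pendant '[[[0,0,0],[0.0031,0,0.0024],-1],[[0,0,0],[0.0031,0,0.0024],-1]]'
```

```text
time_s: 28.6
eef_pos: [0.5954, -0.0692, 0.1376]
tcp_rot: [1.0, 0.014, -0.001, -0.001]
force: [-3.7, 2.9, 3.4]
width: 0.0197
grip_force: 40.0
time_s: 28.8
eef_pos: [0.5991, -0.0691, 0.1358]
tcp_rot: [1.0, 0.014, -0.001, -0.001]
force: [-3.0, 3.6, 2.8]
width: 0.0197
grip_force: 39.7
time_s: 29.0
eef_pos: [0.6028, -0.069, 0.1337]
tcp_rot: [1.0, 0.014, -0.001, -0.0]
force: [-3.1, 3.5, 3.0]
width: 0.0194
grip_force: 39.3
time_s: 29.2
eef_pos: [0.6065, -0.069, 0.1316]
tcp_rot: [1.0, 0.014, -0.0, -0.0]
force: [-2.6, 3.3, 1.9]
width: 0.0194
grip_force: 38.9
time_s: 29.4
eef_pos: [0.6099, -0.0689, 0.1294]
tcp_rot: [1.0, 0.014, -0.0, -0.0]
force: [-2.6, 3.6, 0.2]
width: 0.0194
grip_force: 38.9
time_s: 29.6
eef_pos: [0.6131, -0.0688, 0.1269]
tcp_rot: [1.0, 0.014, -0.0, -0.0]
force: [-1.6, 4.1, 1.1]
width: 0.0192
grip_force: 38.9
time_s: 29.8
eef_pos: [0.6162, -0.0687, 0.1244]
tcp_rot: [1.0, 0.014, -0.0, -0.0]
force: [-2.4, 3.9, 0.9]
width: 0.0193
grip_force: 38.9
```

```bash
for i in 1; do python3 -m pendant '[[[0,0,0],[0.003,0,0.0026],-1],[[0,0,0],[0.003,0,0.0026],-1]]'
python3 -m pendant '[[[0,0,0],[0.0029,0,0.0028],-1],[[0,0,0],[0.0029,0,0.0028],-1]]'
python3 -m pendant '[[[0,0,0],[0.0027,0,0.0029],-1],[[0,0,0],[0.0027,0,0.0029],-1]]'
python3 -m pendant '[[[0,0,0],[0.0026,0,0.0031],-1],[[0,0,0],[0.0026,0,0.0031],-1]]'
python3 -m pendant '[[[0,0,0],[0.0025,0,0.0031],-1],[[0,0,0],[0.0025,0,0.0031],-1]]'
python3 -m pendant '[[[0,0,0],[0.0023,0,0.0033],-1],[[0,0,0],[0.0023,0,0.0033],-1]]'; done | grep -v -e tcp -e width -e grip
```

```text
time_s: 30.0
eef_pos: [0.6192, -0.0686, 0.1218]
force: [-2.5, 4.9, 0.9]
time_s: 30.2
eef_pos: [0.6221, -0.0685, 0.119]
force: [-2.8, 4.4, 1.1]
time_s: 30.4
eef_pos: [0.6248, -0.0685, 0.1161]
force: [-1.4, 4.1, 0.2]
time_s: 30.6
eef_pos: [0.6275, -0.0684, 0.113]
force: [-1.8, 4.5, 0.9]
time_s: 30.8
eef_pos: [0.6299, -0.0683, 0.1099]
force: [-2.5, 4.6, 1.6]
time_s: 31.0
eef_pos: [0.6323, -0.0682, 0.1066]
force: [-1.6, 3.7, 0.3]
```

```bash
for i in 1; do python3 -m pendant '[[[0,0,0],[0.004,0,0.0068],-1],[[0,0,0],[0.004,0,0.0068],-1]]'
python3 -m pendant '[[[0,0,0],[0.0033,0,0.0073],-1],[[0,0,0],[0.0033,0,0.0073],-1]]'
python3 -m pendant '[[[0,0,0],[0.0025,0,0.0076],-1],[[0,0,0],[0.0025,0,0.0076],-1]]'
python3 -m pendant '[[[0,0,0],[0.0017,0,0.0078],-1],[[0,0,0],[0.0017,0,0.0078],-1]]'; done | grep -v -e tcp -e width -e grip
python3 - <<'E'
from h import *
s=snap('scene'); cv2.imwrite('pics/s12.png',cv2.resize(s['frame'][185:265,175:290],(690,480),interpolation=cv2.INTER_CUBIC)[:,:,::-1])
E
```

```text
time_s: 31.2
eef_pos: [0.6365, -0.0682, 0.0998]
force: [-2.0, 5.2, 2.1]
time_s: 31.4
eef_pos: [0.64, -0.0681, 0.0929]
force: [-1.6, 5.2, 2.2]
time_s: 31.6
eef_pos: [0.6427, -0.068, 0.0856]
force: [-0.8, 5.4, 3.2]
time_s: 31.8
eef_pos: [0.6447, -0.068, 0.078]
force: [-0.6, 5.5, 3.6]
```

View pics/s12.png

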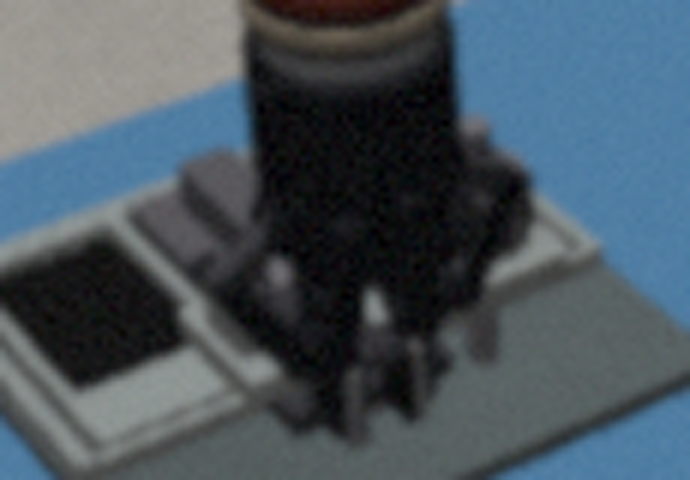

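Lever swung to about 1.4 rad with no firm resistance, so it's still too loose. The lever is now nearly level in the fingers. Swinging it back upright and tightening more.

```bash
python3 -m pendant '[[[0,0,0],[-0.0044,0,-0.0162],-1],[[0,0,0],[-0.0117,0,-0.0304],-1],[[0,0,0],[-0.0216,0,-0.043],-1],[[0,0,0],[-0.0338,0,-0.0532],-1],[[0,0,0],[-0.0478,0,-0.0609],-1],[[0,0,0],[-0.063,0,-0.0656],-1],[[0,0,0],[-0.079,0,-0.0672],-1],[[0,0,0],[-0.08,0,-0.0672],-1],[[0,0,0],[-0.08,0,-0.0672],-1]]'
python3 -m pendant '[[[0,0,0],[0,0,0],0],[[0,0,0],[0,0,0],0],[[0,0,0],[0,0,0],0],[[0,0,0],[0,0,-0.03],0],[[0,0,0],[0,0,-0.07],0],[[0,0,0],[0,0,-0.1],0],[[0,0,0],[0,0,-0.12],0],[[0,0,0],[0,0,-0.12],0.6]]'
python3 - <<'E'
from h import *
c=snap('wrist','w13.png'); hsv=cv2.cvtColor(c['frame'],cv2.COLOR_RGB2HSV)
print(get_obs()['joint_pos'],proj(c,[.5627,-.071,.178]),proj(c,[.5605,.0295,.102]),tool([.5605,.0295,.25]))
g=cv2.GaussianBlur(cv2.cvtColor(c['frame'],cv2.COLOR_RGB2GRAY),(3,3),0)
for x in cv2.HoughCircles(g[100:260,100:240],cv2.HOUGH_GRADIENT,1,20,param1=80,param2=12,minRadius=16,maxRadius=32)[0][:3]: print(x+[100,100,0],onz(c,x[0]+100,x[1]+100,.102))
E
```

```text
time_s: 32.75
eef_pos: [0.5661, -0.0702, 0.1466]
tcp_rot: [1.0, 0.014, 0.004, -0.0]
force: [3.0, 5.5, 1.9]
width: 0.0195
grip_force: 45.3
time_s: 33.55
eef_pos: [0.5657, -0.0714, 0.2688]
tcp_rot: [1.0, 0.014, 0.004, 0.001]
force: [0.3, 0.7, 0.5]
width: 0.0561
grip_force: 0.0
[-2.55780793e-01 -1.00856021e-01  1.70614994e+00 -4.59428668e-04
  1.53282888e+00  1.28753605e+00] [273.78177797 216.57953136] [176.12540273 192.77838661] (array([-0.0014, -0.1007,  0.0159]), None)
[174.5        196.5         22.39999962] [0.55650221 0.03143418 0.102     ]
[180.5        246.5         23.39999962] [0.50070686 0.02861627 0.102     ]
```

View pics/w13.png

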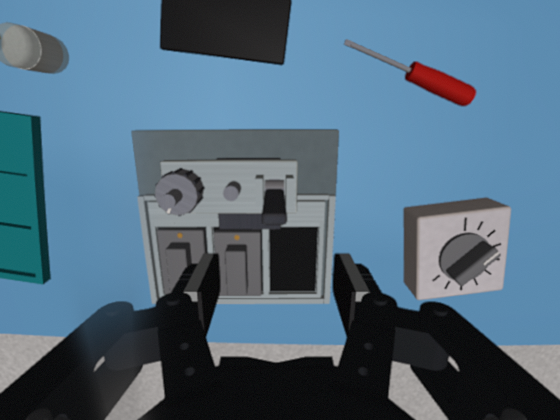

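Lever is upright again at (274,205), and the nut is at (178,192). Re-gripping the nut on a refined centre (.5585,.0298).

```bash
python3 -m pendant '[[[0,0,-0.12],[-0.001,-0.03,0],0.6],[[0,0,-0.24],[-0.002,-0.06,0],0.6],[[0,0,-0.36],[-0.003,-0.09,0],0.6],[[0,0,-0.48],[-0.0035,-0.101,0],0.6],[[0,0,-0.6],[-0.0035,-0.101,0.02],0.6],[[0,0,-0.72],[-0.0035,-0.101,0.04],0.6],[[0,0,-0.84],[-0.0035,-0.101,0.06],0.6],[[0,0,-0.96],[-0.0035,-0.101,0.08],0.6],[[0,0,-1.08],[-0.0035,-0.101,0.09],0.6],[[0,0,-1.2],[-0.0035,-0.101,0.1],0.6]]'
python3 -m pendant '[[[0,0,0],[0,0,0],0.6],[[0,0,0],[0,0,0],0.6]]'
python3 - <<'E'
from h import *
print(get_obs()['joint_pos'],tool([.5585,.0298,.079]))
E
```

```text
time_s: 34.6
eef_pos: [0.5557, 0.0302, 0.1606]
tcp_rot: [0.816, 0.578, -0.002, -0.002]
force: [0.6, 0.0, 1.3]
width: 0.0685
grip_force: 0.0
time_s: 34.8
eef_pos: [0.5566, 0.0302, 0.1629]
tcp_rot: [0.818, 0.575, -0.001, -0.001]
force: [0.4, 0.8, -0.0]
width: 0.0682
grip_force: 0.0
[-7.91301251e-02 -5.40495323e-02  1.83600401e+00 -1.85555444e-04
  1.36251287e+00  2.66479811e-01] (array([0.0003, 0.0022, 0.0839]), None)
```

```bash
python3 -m pendant '[[[0,0,0],[0.0003,0.002,0.03],0.6],[[0,0,0],[0.0003,0.002,0.055],0.6],[[0,0,0],[0.0003,0.002,0.07],0.6],[[0,0,0],[0.0003,0.002,0.079],0.6],[[0,0,0],[0.0003,0.002,0.083],0.6],[[0,0,0],[0.0003,0.002,0.083],0.6],[[0,0,0],[0.0003,0.002,0.083],0.6]]'
python3 -m pendant '[[[0,0,0],[0,0,0],-1],[[0,0,0],[0,0,0],-1],[[0,0,0],[0,0,0],-1],[[0,0,0],[0,0,0],-1],[[0,0,0],[0,0,0],-1],[[0,0,0],[0,0,0],-1]]' 80
```

```text
time_s: 35.5
eef_pos: [0.5604, 0.0298, 0.0828]
tcp_rot: [0.817, 0.576, 0.001, 0.001]
force: [-0.1, -0.0, 0.9]
width: 0.0683
grip_force: 0.0
time_s: 36.1
eef_pos: [0.5586, 0.0305, 0.0833]
tcp_rot: [0.817, 0.576, -0.001, -0.001]
force: [-7.9, 0.8, 9.4]
width: 0.0418
grip_force: 80.1
```

```bash
python3 -m pendant '[[[0,0,0.1],[0,-0.0015,0],-1],[[0,0,0.2],[0,-0.0015,0.0003],-1],[[0,0,0.3],[0,-0.0015,0.0005],-1],[[0,0,0.4],[0,-0.0015,0.0006],-1],[[0,0,0.5],[0,-0.0015,0.0008],-1],[[0,0,0.6],[0,-0.0015,0.001],-1],[[0,0,0.7],[0,-0.0015,0.0011],-1],[[0,0,0.8],[0,-0.0015,0.0013],-1],[[0,0,0.9],[0,-0.0015,0.0014],-1],[[0,0,1.0],[0,-0.0015,0.0016],-1]]'
python3 -m pendant '[[[0,0,0.1],[0,0,0.0002],-1],[[0,0,0.2],[0,0,0.0003],-1],[[0,0,0.3],[0,0,0.0005],-1],[[0,0,0.4],[0,0,0.0006],-1],[[0,0,0.5],[0,0,0.0008],-1],[[0,0,0.6],[0,0,0.001],-1],[[0,0,0.7],[0,0,0.0011],-1],[[0,0,0.8],[0,0,0.0013],-1],[[0,0,0.9],[0,0,0.0014],-1],[[0,0,0.9],[0,0,0.0014],-1]]'
python3 - <<'E'
from h import *
print(get_obs()['moment'],get_obs()['joint_pos'])
E
python3 -m pendant '[[[0,0,0],[0,0,0],0],[[0,0,0],[0,0,0],0.6],[[0,0,0],[0,0,0],0.6],[[0,0,0],[0,0,0],0.6],[[0,0,0],[0,0,-0.03],0.6],[[0,0,0],[0,0,-0.07],0.6],[[0,0,0],[0,0,-0.11],0.6],[[0,0,0],[0,0,-0.15],0.6],[[0,0,0],[0,0,-0.16],0],[[0,0,0],[0,0,-0.16],0]]'
python3 - <<'E'
from h import *
print(tool([.5645,-.071,.24],np.radians(91.6)))
E
```

```text
time_s: 37.1
eef_pos: [0.559, 0.0301, 0.0818]
tcp_rot: [0.994, 0.112, 0.001, 0.0]
force: [-1.1, -1.9, 4.8]
width: 0.0417
grip_force: 80.6
time_s: 38.1
eef_pos: [0.5589, 0.0295, 0.0803]
tcp_rot: [0.944, -0.33, 0.001, 0.001]
force: [-2.0, -3.6, 6.2]
width: 0.0418
grip_force: 80.9
[-0.45400546  0.36089635 -0.22414582] [-7.93458325e-02  4.01483499e-02  1.89027976e+00 -1.71709219e-03
  1.20933771e+00  2.16502714e+00]
time_s: 39.1
eef_pos: [0.5593, 0.0305, 0.241]
tcp_rot: [0.944, -0.33, 0.002, -0.001]
force: [0.5, 0.6, -0.9]
width: 0.0433
grip_force: 0.0
(array([0.0672, 0.0763, 0.001 ]), np.float64(-0.6996218756969972))
```

```bash
python3 -m pendant '[[[0,0,-0.13],[0.02,0.022,0],0],[[0,0,-0.26],[0.04,0.045,0],0],[[0,0,-0.39],[0.055,0.062,0],0],[[0,0,-0.52],[0.067,0.0763,0],0],[[0,0,-0.65],[0.067,0.0763,0],0],[[0,0,-0.7],[0.067,0.0763,0],0],[[0,0,-0.7],[0.067,0.0763,0.03],0],[[0,0,-0.7],[0.067,0.0763,0.06],0],[[0,0,-0.7],[0.067,0.0763,0.06],0]]'
python3 - <<'E'
from h import *
print(tool([.5645,-.0700,.142],np.radians(91.6)))
E
```

```text
time_s: 40.0
eef_pos: [0.5584, -0.0698, 0.1703]
tcp_rot: [1.0, 0.014, -0.007, -0.002]
force: [-0.0, -0.2, -0.9]
width: 0.0426
grip_force: 0.0
(array([0.0065, 0.0005, 0.0282]), np.float64(2.9740926557941805e-05))
```

```bash
python3 -m pendant '[[[0,0,0],[0.003,0,0.01],0],[[0,0,0],[0.003,0,0.02],0],[[0,0,0],[0.003,0,0.028],0],[[0,0,0],[0.003,0,0.028],0],[[0,0,0],[0.003,0,0.028],0],[[0,0,0],[0.003,0,0.028],0]]'
python3 -m pendant '[[[0,0,0],[0,0,0],-1],[[0,0,0],[0,0,0],-1],[[0,0,0],[0,0,0],-1],[[0,0,0],[0,0,0],-1],[[0,0,0],[0,0,0],-1]]' 40
```

```text
time_s: 40.6
eef_pos: [0.5665, -0.071, 0.1515]
tcp_rot: [1.0, 0.014, 0.001, 0.0]
force: [-0.7, -0.4, 0.4]
width: 0.0427
grip_force: 0.0
time_s: 41.1
eef_pos: [0.5664, -0.0702, 0.1515]
tcp_rot: [1.0, 0.014, 0.001, -0.001]
force: [-0.6, 5.2, 4.9]
width: 0.0191
grip_force: 41.6
```

```bash
python3 -m pendant '[[[0,0,0],[0,0,0],0],[[0,0,0],[0,0,0],0],[[0,0,0],[-0.001,-0.001,0.005],0],[[0,0,0],[-0.001,-0.001,0.0095],0],[[0,0,0],[-0.001,-0.001,0.0095],0],[[0,0,0],[-0.001,-0.001,0.0095],-1],[[0,0,0],[-0.001,-0.001,0.0095],-1],[[0,0,0],[-0.001,-0.001,0.0095],-1],[[0,0,0],[-0.001,-0.001,0.0095],-1]]'
python3 -m pendant '[[[0,0,0],[0.004,0,0.0001],-1],[[0,0,0],[0.008,0,0.0004],-1],[[0,0,0],[0.012,0,0.001],-1],[[0,0,0],[0.016,0,0.0016],-1],[[0,0,0],[0.02,0,0.0025],-1],[[0,0,0],[0.0236,0,0.0036],-1],[[0,0,0],[0.0275,0,0.005],-1],[[0,0,0],[0.0312,0,0.0063],-1],[[0,0,0],[0.0312,0,0.0063],-1]]'
(python3 -m pendant '[[[0,0,0],[0.0036,0,0.0017],-1],[[0,0,0],[0.0036,0,0.0017],-1]]'
python3 -m pendant '[[[0,0,0],[0.0036,0,0.0018],-1],[[0,0,0],[0.0036,0,0.0018],-1]]'
python3 -m pendant '[[[0,0,0],[0.0034,0,0.0021],-1],[[0,0,0],[0.0034,0,0.0021],-1]]') | grep -v -e tcp -e width -e grip
```

```text
time_s: 42.0
eef_pos: [0.565, -0.07, 0.1411]
tcp_rot: [1.0, 0.014, -0.0, 0.0]
force: [0.3, -0.3, -0.8]
width: 0.0191
grip_force: 39.9
time_s: 42.9
eef_pos: [0.5948, -0.0691, 0.1339]
tcp_rot: [1.0, 0.014, -0.002, -0.0]
force: [-5.6, -0.7, -1.0]
width: 0.0195
grip_force: 40.0
time_s: 43.1
eef_pos: [0.5985, -0.069, 0.1322]
force: [-4.6, -1.2, -0.0]
time_s: 43.3
eef_pos: [0.6022, -0.0689, 0.1304]
force: [-5.0, -0.2, 0.1]
time_s: 43.5
eef_pos: [0.6057, -0.0688, 0.1284]
force: [-5.2, -0.3, -0.2]
```

```bash
(python3 -m pendant '[[[0,0,0],[0.0034,0,0.0022],-1],[[0,0,0],[0.0034,0,0.0022],-1]]'
python3 -m pendant '[[[0,0,0],[0.0032,0,0.0024],-1],[[0,0,0],[0.0032,0,0.0024],-1]]'
python3 -m pendant '[[[0,0,0],[0.0031,0,0.0025],-1],[[0,0,0],[0.0031,0,0.0025],-1]]'
python3 -m pendant '[[[0,0,0],[0.003,0,0.0026],-1],[[0,0,0],[0.003,0,0.0026],-1]]'
python3 -m pendant '[[[0,0,0],[0.0029,0,0.0028],-1],[[0,0,0],[0.0029,0,0.0028],-1]]'
python3 -m pendant '[[[0,0,0],[0.0027,0,0.0029],-1],[[0,0,0],[0.0027,0,0.0029],-1]]') | grep -v -e tcp -e width -e grip
```

```text
time_s: 43.7
eef_pos: [0.6093, -0.0687, 0.1262]
force: [-4.8, -0.5, -0.8]
time_s: 43.9
eef_pos: [0.6127, -0.0686, 0.1239]
force: [-4.4, -0.2, -1.8]
time_s: 44.1
eef_pos: [0.6158, -0.0685, 0.1217]
force: [-5.7, -0.9, -0.5]
time_s: 44.3
eef_pos: [0.6188, -0.0684, 0.1195]
force: [-7.8, 0.4, 1.4]
time_s: 44.5
eef_pos: [0.6218, -0.0683, 0.117]
force: [-7.3, -0.5, 2.2]
time_s: 44.7
eef_pos: [0.6246, -0.0682, 0.1143]
force: [-7.1, -0.4, 2.3]
```

Resistance rises clearly (4 to 7 N along the arc) at about 0.72-0.76 rad, inside the window. Closing the lever fully.

```bash
python3 -m pendant '[[[0,0,0],[0.0052,0,0.0066],-1],[[0,0,0],[0.0095,0,0.0133],-1],[[0,0,0],[0.0132,0,0.0205],-1],[[0,0,0],[0.0161,0,0.0279],-1],[[0,0,0],[0.0161,0,0.0279],-1]]'
python3 -m pendant '[[[0,0,0],[0.0021,0,0.0077],-1],[[0,0,0],[0.0035,0,0.0156],-1],[[0,0,0],[0.0035,0,0.0156],-1]]'
python3 -m pendant '[[[0,0,0],[0.0004,0,0.004],-1],[[0,0,0],[0.0006,0,0.0079],-1],[[0,0,0],[0.0006,0,0.0079],-1]]'
python3 -m pendant '[[[0,0,0],[0,0,0.002],-1],[[0,0,0],[0,0,0.004],-1],[[0,0,0],[0,0,0.006],-1],[[0,0,0],[0,0,0.006],-1]]'
```

```text
time_s: 45.2
eef_pos: [0.6429, -0.0677, 0.0874]
tcp_rot: [1.0, 0.014, 0.002, -0.0]
force: [-1.9, 0.7, 4.5]
width: 0.019
grip_force: 38.8
time_s: 45.5
eef_pos: [0.6471, -0.0677, 0.072]
tcp_rot: [1.0, 0.014, 0.003, 0.0]
force: [1.0, 1.6, 3.7]
width: 0.0194
grip_force: 38.8
time_s: 45.8
eef_pos: [0.6478, -0.0677, 0.0644]
tcp_rot: [1.0, 0.014, 0.003, 0.0]
force: [4.8, 0.7, 3.6]
width: 0.0191
grip_force: 38.9
time_s: 46.2
eef_pos: [0.6473, -0.0677, 0.0578]
tcp_rot: [1.0, 0.014, 0.003, 0.0]
force: [7.1, 2.0, 4.0]
width: 0.0187
grip_force: 39.3
```

```bash
python3 -m pendant '[[[0,0,0],[-0.001,0,0.002],-1],[[0,0,0],[-0.001,0,0.003],-1],[[0,0,0],[-0.001,0,0.003],-1]]'
python3 -m pendant '[[[0,0,0],[-0.0005,0,0.002],-1],[[0,0,0],[-0.0005,0,0.003],-1],[[0,0,0],[-0.0005,0,0.003],-1]]'
```

```text
time_s: 46.5
eef_pos: [0.6469, -0.0677, 0.0551]
tcp_rot: [1.0, 0.014, 0.003, 0.0]
force: [7.2, 2.5, 3.2]
width: 0.0189
grip_force: 39.7
time_s: 46.8
eef_pos: [0.6462, -0.0677, 0.0518]
tcp_rot: [1.0, 0.014, 0.003, 0.0]
force: [7.5, 2.3, 2.8]
width: 0.019
grip_force: 40.3
```

```bash
python3 -m pendant '[[[0,0,0],[-0.001,0,0.002],-1],[[0,0,0],[-0.001,0,0.003],-1],[[0,0,0],[-0.001,0,0.003],-1]]'
python3 -m pendant '[[[0,0,0],[-0.001,0,0.002],-1],[[0,0,0],[-0.001,0,0.003],-1],[[0,0,0],[-0.001,0,0.003],-1]]'
python3 - <<'E'
from h import *
c=snap('wrist','w14.png')
E
```

```text
time_s: 47.1
eef_pos: [0.6453, -0.0677, 0.0488]
tcp_rot: [1.0, 0.014, 0.003, 0.0]
force: [8.1, 1.6, 2.1]
width: 0.0189
grip_force: 41.0
time_s: 47.4
eef_pos: [0.6448, -0.0678, 0.0463]
tcp_rot: [1.0, 0.014, 0.004, 0.0]
force: [7.7, 2.4, 2.4]
width: 0.0192
grip_force: 40.8
```

View pics/w14.png

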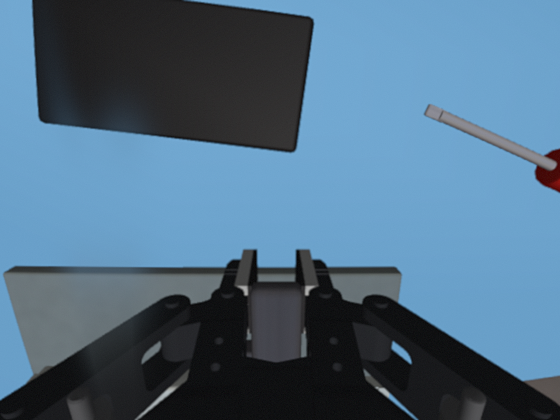

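I've gone past the 14-picture allowance (17 viewed), so from here I'll work from numbers only. This last one shows the lever between the fingers, its tip near (277,284).

```bash
python3 - <<'E'
from h import *
im=cv2.imread('pics/w14.png'); g=im.mean(2); print([(v,int(g[v,272:284].mean())) for v in range(255,345,4)])
c=snap('wrist')
for v in (270,276,282,288):
    o,d=ray(c,277,v)
    for X in (.650,.6585,.664): print(v,X,(o+d*(X-o[0])/d[0]).round(4),end=' ')
    print()
o=get_obs(); print(o['eef_pos'],o['moment'],o['joint_efforts'].round(1))
E
```

```text
[(255, 158), (259, 157), (263, 157), (267, 102), (271, 48), (275, 101), (279, 115), (283, 26), (287, 36), (291, 56), (295, 65), (299, 69), (303, 69), (307, 69), (311, 69), (315, 70), (319, 69), (323, 69), (327, 69), (331, 70), (335, 70), (339, 69), (343, 69)]
270 0.65 [ 0.65   -0.069   0.0591] 270 0.6585 [ 0.6585 -0.0687  0.0752] 270 0.664 [ 0.664  -0.0685  0.0855] 
276 0.65 [ 0.65   -0.069   0.0648] 276 0.6585 [ 0.6585 -0.0687  0.0801] 276 0.664 [ 0.664  -0.0685  0.09  ] 
282 0.65 [ 0.65  -0.069  0.07 ] 282 0.6585 [ 0.6585 -0.0687  0.0847] 282 0.664 [ 0.664  -0.0685  0.0942] 
288 0.65 [ 0.65   -0.069   0.0749] 288 0.6585 [ 0.6585 -0.0687  0.089 ] 288 0.664 [ 0.664  -0.0685  0.0981] 
[ 0.64476696 -0.06774802  0.04623365] [ 0.29805195 -0.77607214 -0.09545274] [ -1.9 -41.7 -26.9  -0.9   1.5  -0.1]
```

```bash
python3 -m pendant '[[[0,0,0],[0,0,0],0],[[0,0,0],[0,0,0],0],[[0,0,0],[0,0,0],0],[[0,0,0],[0,0,-0.03],0],[[0,0,0],[-0.02,0,-0.07],0],[[0,0,0],[-0.05,0,-0.11],0],[[0,0,0],[-0.08,0,-0.15],0],[[0,0,0],[-0.1,0,-0.18],0],[[0,0,0],[-0.1,0,-0.18],0],[[0,0,0],[-0.1,0,-0.18],0]]'
python3 - <<'E'
from h import *
c=snap('wrist','w15.png'); s=snap('scene','s15.png'); 
g=c['frame'].mean(2)
for X in (.56,.6,.63,.658): print(X,[proj(c,[X,-.070,z]).round(0).tolist() for z in (.06,.08,.09)],[proj(s,[X,-.07,z]).round(1).tolist() for z in (.06,.08,.09)])
u0=int(proj(c,[.63,-.07,.08])[0])
print(u0,[(v,int(g[v,u0-3:u0+4].mean())) for v in range(30,230,4)])
gs=s['frame'].mean(2); hs=cv2.cvtColor(s['frame'],cv2.COLOR_RGB2HSV)
print((hs[195:260:2,200:262:2,2]))
E
```

```text
time_s: 48.5
eef_pos: [0.5416, -0.0708, 0.2249]
tcp_rot: [1.0, 0.014, 0.001, 0.0]
force: [-0.2, -0.1, -2.2]
width: 0.043
grip_force: 0.0
0.56 [[275.0, 172.0], [275.0, 176.0], [275.0, 178.0]] [[219.1, 243.3], [218.5, 236.7], [218.1, 233.3]]
0.6 [[276.0, 131.0], [276.0, 132.0], [276.0, 133.0]] [[227.2, 251.9], [226.6, 245.2], [226.3, 241.8]]
0.63 [[277.0, 98.0], [277.0, 97.0], [277.0, 97.0]] [[233.5, 258.7], [233.0, 251.9], [232.7, 248.5]]
0.658 [[278.0, 66.0], [278.0, 63.0], [278.0, 61.0]] [[239.6, 265.2], [239.1, 258.4], [238.9, 254.9]]
276 [(30, 13), (34, 155), (38, 153), (42, 154), (46, 153), (50, 154), (54, 154), (58, 155), (62, 118), (66, 62), (70, 62), (74, 62), (78, 63), (82, 62), (86, 62), (90, 62), (94, 63), (98, 62), (102, 62), (106, 63), (110, 63), (114, 63), (118, 63), (122, 63), (126, 63), (130, 63), (134, 63), (138, 63), (142, 63), (146, 63), (150, 64), (154, 64), (158, 63), (162, 64), (166, 102), (170, 119), (174, 126), (178, 127), (182, 123), (186, 99), (190, 164), (194, 163), (198, 162), (202, 69), (206, 63), (210, 64), (214, 63), (218, 128), (222, 22), (226, 22)]
[[147 146 149 ... 157 157 159]
 [151 150 149 ... 160 161 159]
 [150 147 150 ... 155 158 159]
 ...
 [118 114 117 ...  96  97  95]
 [127 107  81 ...  95  96  97]
 [ 84  74  75 ...  97  92  89]]
```

```bash
python3 - <<'E'
from h import *
c=snap('wrist'); s=snap('scene')
g=c['frame'].mean(2); T=np.array(c['world_from_camera'])
for v in (72,85,100,120,140,155):
    q=np.flatnonzero(g[v,255:300]<85)+255; a,b=ray(c,q.min()-.5,v)[1],ray(c,q.max()+.5,v)[1]
    # unit depth width -> depth
    w=np.linalg.norm(a-b); d=.020/w; print(v,q.min(),q.max(),(T[:3,3]+d*(a+b)/2).round(3))
hs=cv2.cvtColor(s['frame'],cv2.COLOR_RGB2HSV)[...,2].astype(int)
for v in range(226,270,2): print(v,''.join('%4d'%x for x in hs[v,206:256:2]))
E
```

```text
72 265 287 [ 0.65  -0.068  0.073]
85 265 287 [ 0.639 -0.069  0.076]
100 266 287 [ 0.627 -0.069  0.067]
120 265 288 [ 0.61  -0.07   0.096]
140 266 287 [ 0.592 -0.07   0.077]
155 266 287 [ 0.579 -0.071  0.08 ]
226   86  88  87  67  45  39  43  56  96  77  88  89  96  77  68  65  91 139 141 136  96  47  53  39  53
228   79  87  87  89  66  45  51  88 135 132 117 129 136 100  55  58  89 135 140 141 134  90  64  47  50
230   56  83  96  95  87  88 100 108 119 132 140 145 144 101  58  56  81 139 138 138 139 140 129 113 114
232   99  83 132 128  88 106 110 109 102 101 124 121 131 106  57  56  80 135 139 143 141 139 139 140 140
234  121 105 104 135 123  97  99  92  80  70  70  77 124 128  88  86 114 141 140 142 139 141 140 129 109
236  107 122  78  95 129 121  80  62  57  55  61  70 124 140 140 138 140 141 141 142 135 125 102  77  69
238  129 136  81  72  87  84  54  55  57  57  59  61 120 139 141 143 140 142 136 116  91  75  68  63  59
240   92 128 108  71  67  67  73  52  58  56  61  59  97 135 141 141 125 106  84  70  66  71  88  75  55
242   77  96 129 104  74  69 114 109  56  58  61  58
[... 717 characters left out ...]
90  59  36  26  39  66  80  68  46  40  47  73  91  93  96  94  96  95
258   77  81  89  90  90  92  91  93  89  69  68  85  92  92  88  70  69  86  93  94  94  94  92  96  95
260   91  91  92  89  89  92  92  94  87  89  91  93  91  91  94  93  94  92  96  92  91  95  95  95  93
262   92  91  89  92  90  90  92  93  94  91  93  91  92  95  91  94  94  92  94  92  95  91  96  88  83
264   94  90  90  91  86  89  90  91  91  89  90  86  95  92  94  88  93  92  92  98  94  88  82  60  55
266   89  87  89  90  92  89  90  91  93  93  88  87  90  91  90  92  91  94  90  91  80  62  55  75 115
268   87  90  91  89  92  91  93  92  94  91  90  93  90  91  91  92  93  87  73  56  58  89 119 145 155
```

```bash
python3 - <<'E'
from h import *
print(tool([.645,-.0695,.105],np.radians(91.6)))
E
```

```text
(array([0.1043, 0.0022, 0.1166]), np.float64(-4.811948981497949e-05))
```

```bash
python3 -m pendant '[[[0,0,0],[0.04,0.001,0],-1],[[0,0,0],[0.08,0.002,0.02],-1],[[0,0,0],[0.104,0.002,0.05],-1],[[0,0,0],[0.104,0.002,0.08],-1],[[0,0,0],[0.104,0.002,0.1],-1],[[0,0,0],[0.104,0.002,0.11],-1],[[0,0,0],[0.104,0.002,0.116],-1],[[0,0,0],[0.104,0.002,0.116],-1],[[0,0,0],[0.104,0.002,0.116],-1]]'
for i in 1; do
python3 -m pendant '[[[0,0,0],[0,0,0.004],-1],[[0,0,0],[0,0,0.008],-1],[[0,0,0],[0,0,0.01],-1],[[0,0,0],[0,0,0.01],-1]]'
python3 -m pendant '[[[0,0,0],[0,0,0.002],-1],[[0,0,0],[0,0,0.004],-1],[[0,0,0],[0,0,0.004],-1]]'
python3 -m pendant '[[[0,0,0],[0,0,0.002],-1],[[0,0,0],[0,0,0.003],-1],[[0,0,0],[0,0,0.003],-1]]'; done | grep -v -e tcp -e width -e grip
```

```text
time_s: 49.6
eef_pos: [0.6466, -0.0699, 0.1097]
tcp_rot: [1.0, 0.014, 0.001, 0.0]
force: [-0.6, -0.3, 0.4]
width: -0.0001
grip_force: 0.0
time_s: 50.0
eef_pos: [0.6455, -0.0696, 0.098]
force: [-0.6, -0.2, -0.7]
time_s: 50.3
eef_pos: [0.6456, -0.0697, 0.094]
force: [-0.9, 0.1, 0.1]
time_s: 50.6
eef_pos: [0.6457, -0.0697, 0.0911]
force: [0.3, -0.1, -0.5]
```

```bash
(python3 -m pendant '[[[0,0,0],[0,0,0.002],-1],[[0,0,0],[0,0,0.003],-1],[[0,0,0],[0,0,0.003],-1]]'
python3 -m pendant '[[[0,0,0],[0,0,0.002],-1],[[0,0,0],[0,0,0.003],-1],[[0,0,0],[0,0,0.003],-1]]'
python3 -m pendant '[[[0,0,0],[0,0,0.002],-1],[[0,0,0],[0,0,0.002],-1],[[0,0,0],[0,0,0.002],-1]]'
python3 -m pendant '[[[0,0,0],[0,0,0.001],-1],[[0,0,0],[0,0,0.002],-1],[[0,0,0],[0,0,0.002],-1]]'
python3 -m pendant '[[[0,0,0],[0,0,0.001],-1],[[0,0,0],[0,0,0.002],-1],[[0,0,0],[0,0,0.002],-1]]') | grep -v -e tcp -e width -e grip
```

```text
time_s: 50.9
eef_pos: [0.6461, -0.0697, 0.0893]
force: [-0.4, 0.8, 3.6]
time_s: 51.2
eef_pos: [0.6463, -0.0698, 0.0887]
force: [-7.8, 1.1, 14.7]
time_s: 51.5
eef_pos: [0.6464, -0.0699, 0.0883]
force: [-11.1, 2.6, 21.0]
time_s: 51.8
eef_pos: [0.6465, -0.0699, 0.088]
force: [-15.3, 2.0, 27.5]
time_s: 52.1
eef_pos: [0.6465, -0.07, 0.0876]
force: [-19.1, 3.7, 35.2]
```

The lever rests firmly on its stop: 35 N at nearly constant height, lying level. Backing off and going to the dial.

```bash
python3 -m pendant '[[[0,0,0],[0,0,-0.02],-1],[[0,0,0],[0,0,-0.06],-1],[[0,0,0],[0,0,-0.1],-1],[[0,0,0],[0,0,-0.14],0.2],[[0,0,0],[0,0,-0.17],0.2],[[0,0,0],[0,0,-0.17],0.2]]'
python3 - <<'E'
from h import *
t=snap('top'); print(onz(t,416,250,.07)); p=onz(t,416,250,.07)
hs=cv2.cvtColor(t['frame'],cv2.COLOR_RGB2HSV).astype(int)
m=(hs[...,1]<70)&(hs[...,2]>110); m[:215]=0;m[290:]=0;m[:,:375]=0;m[:,450:]=0
rects(t,cv2.morphologyEx(m.astype(np.uint8),cv2.MORPH_CLOSE,np.ones((9,9))),.05,200)
print(tool([p[0]-.07,p[1],.25]))
E
```

```text
time_s: 52.7
eef_pos: [0.6485, -0.0703, 0.2562]
tcp_rot: [1.0, 0.014, 0.005, 0.001]
force: [-0.2, 0.1, 0.5]
width: 0.0431
grip_force: 0.0
[ 0.46903737 -0.31745347  0.07      ]
[413. 249.] 0.4715 -0.3158 [0.122 0.118] 8.6
(array([-0.255 ,  0.2404,  0.0015]), None)
```

```bash
python3 -m pendant '[[[0,0,0],[-0.035,0.033,0],0.2],[[0,0,0],[-0.07,0.066,0],0.2],[[0,0,0],[-0.105,0.099,0],0.2],[[0,0,0],[-0.14,0.132,0],0.2],[[0,0,0],[-0.175,0.165,0],0.2],[[0,0,0],[-0.21,0.198,0],0.2],[[0,0,0],[-0.245,0.231,0],0.2],[[0,0,0],[-0.255,0.24,0],0.2],[[0,0,0],[-0.255,0.24,0],0.2],[[0,0,0],[-0.255,0.24,0],0.2]]'
cat > dial.py <<'E'
from h import *
c=snap('wrist','dial.png'); f=c['frame']; hs=cv2.cvtColor(f,cv2.COLOR_RGB2HSV).astype(int)
m=((hs[...,1]<70)&(hs[...,2]>140)).astype(np.uint8)
m=cv2.morphologyEx(m,cv2.MORPH_CLOSE,np.ones((3,3)))
n,l,st,ce=cv2.connectedComponentsWithStats(m)
ctr=np.array([.4715,-.3158,.05]); u=proj(c,ctr); print('ctr px',u.round(0))
# marks: dark pixels on box top in annulus r 36..58mm on z=.05
V,U=np.mgrid[0:300,0:560]; pts=[(x,y,onz(c,x,y,.05)) for y in range(max(0,int(u[1])-110),min(300,int(u[1])+110)) for x in range(max(0,int(u[0])-130),min(560,int(u[0])+130))]
P=np.array([p[2][:2] for p in pts])-ctr[:2]; r=np.hypot(*P.T); I=np.array([f[p[1],p[0]].mean() for p in pts])
a=np.degrees(np.arctan2(P[:,1],P[:,0]))
# image map in box plane, per ring polar print of dark
for r0,r1 in ((.036,.04),(.04,.044),(.044,.048),(.048,.052)):
    k=(r>r0)&(r<r1); hist=[int(I[k&(np.abs((a-d+180)%360-180)<2.5)].min()) if (k&(np.abs((a-d+180)%360-180)<2.5)).any() else -1 for d in range(-180,180,5)]
    print(r0,hist)
E
python3 dial.py; python3 - <<'E'
from h import *
print(get_obs()['joint_pos'])
E
```

```text
time_s: 53.75
eef_pos: [0.3978, -0.3159, 0.2481]
tcp_rot: [1.0, 0.014, -0.0, -0.001]
force: [-0.1, 0.6, 0.3]
width: 0.0515
grip_force: 0.0
ctr px [277. 114.]
0.036 [150, 149, 65, 128, 148, 149, 149, 65, 99, 149, 147, 147, 107, 58, 146, 145, 146, 105, 64, 144, 145, 143, 126, 95, 141, 128, 133, 119, 117, 124, 113, 129, 125, 125, 127, 136, 133, 56, 76, 137, 139, 140, 144, 145, 143, 146, 147, 147, 148, 146, 145, 143, 146, 147, 148, 149, 148, 145, 146, 146, 149, 149, 142, 55, 125, 148, 149, 151, 66, 56, 149, 150]
0.04 [149, 125, 59, 142, 150, 150, 150, 56, 80, 149, 148, 148, 65, 54, 148, 147, 148, 81, 45, 145, 145, 146, 106, 53, 144, 145, 145, 92, 55, 144, 142, 142, 69, 51, 144, 145, 147, 58, 57, 143, 142, 144, 144, 145, 146, 147, 147, 147, 147, 146, 145, 145, 146, 147, 147, 147, 147, 145, 146, 147, 148, 148, 141, 54, 125, 148, 149, 150, 59, 56, 150, 149]
0.044 [149, 142, 57, 147, 149, 149, 149, 58, 105, 148, 148, 149, 65, 56, 147, 148, 147, 119, 53, 143, 144, 145, 89, 50, 144, 145, 144, 105, 53, 143, 144, 143, 61, 56, 143, 145, 147, 51, 76, 144, 143, 144, 144, 144, 146, 149, 148, 148, 145, 145, 146, 146, 146, 146, 145, 147, 148, 148, 147, 146, 147, 149, 149, 51, 137, 147, 148, 149, 64, 53, 149, 147]
0.048 [151, 151, 116, 147, 149, 150, 148, 84, 128, 148, 146, 147, 70, 73, 147, 147, 148, 95, 43, 143, 143, 144, 81, 50, 142, 143, 142, 69, 51, 142, 144, 144, 57, 55, 144, 145, 144, 60, 57, 145, 144, 147, 146, 146, 145, 146, 148, 148, 146, 145, 147, 148, 149, 149, 146, 146, 149, 148, 147, 147, 147, 149, 147, 112, 148, 146, 148, 150, 133, 146, 149, 149]
[-8.17094090e-01 -2.40665372e-01  1.85830320e+00  6.54722926e-04
  1.52545310e+00  7.24560240e-01]
```

```bash
python3 - <<'E'
from h import *
c=snap('wrist'); f=c['frame'].mean(2)
u=proj(c,[.4715,-.3158,.075]).astype(int); print(u)
sub=f[u[1]-45:u[1]+45:3,u[0]-48:u[0]+48:3].astype(int)
print('\n'.join(''.join('%4d'%x for x in r) for r in sub))
E
```

```text
[277 114]
 145 147 149 147 146 145 146 148 148 149 148 146 144 146 144  71 149 148 146 145 148  76 136 145 146 145 146 145 145 145 145 144
 148 147 149 146 146 146 147 146 147 147 146 145 144 144 144  57 150 148 146 146 146  57 145 144 144 146 144 143 144 145 146 145
 149 149 150 148 148 148 147 146 144 145 146 144 144 145 145  57 147 148 145 144 137 108 144 144 144 144 144 141 124 145 146 146
 149 149 150 150 150 148 148 148 147 146 145 145 147 146 139 127 127 126 130 140 146 146 144 143 145 143 145  67 110 144 145 146
 151 150 150 150 149 150 148 149 148 146 146 147 125 103  99 100 100 100 100  99 104 124 143 143 146 148  85 111 146 144 143 145
 149 148 148 149 149 150 148 147 146 146 138 102  99 101 101 101 100 101 101 101 101  99  88 133 145 117 108 145 145 145 144 146
 149 149 148 148 149 148 147 148 148 136  99  99 101 101 101 101 100 101 101 102  99  66  92  73 126 146 147 146 147 146 145 144
 150 148 146 147 147 148 148 148 140  99  99 100 100 100 101 101 102 101 103 101  68  92  97 149 152 135 145 147 147 146 144 143
 148 146 146 146 148 148 148 148 102  99  99  99 101 100 1
[... 2079 characters left out ...]
100 100 101 119 148 151 150 150 149 151 148 149 148 148
 141 151 150 148 149 150  65 129 151 149 150 151 153 152 135 124 118 115 122 137 149 151 150  69 152 149 149 150 149 147 146 147
 134 151 149 148 147 149 132 150 149 151 152 153 122 130 150 151 153 153 149 149 149 150 152 115 108 151 149 149 146 146 146 149
 129 151 150 149 151 151 150 148 148 149 150 155  67 148 151 151 151 149  73 150 151 150 151 153  68 143 149 149 148 148 148 151
 123 151 149 150 152 152 151 149 148 149 150 150  59 153 150 150 150 151  58 152 151 151 152 149 133 135 149 150 148 149 149 149
 114 151 149 149 149 152 153 151 150 151 151 121 115 150 151 150 150 154  59 148 151 152 151 149 148 146 149 150 150 150 149 150
```

The pointer is at about -42° against zero at 8.6°, so the dial is on click 2 and needs 4 more (1.8 rad). Winding the wrist back and moving over the dial.

```bash
python3 - <<'E'
from h import *
c=snap('wrist'); p=onz(c,279.3,112,.08); print(p, tool([p[0],p[1],.16],np.radians(-43+90)))
E
```

```text
[ 0.47414781 -0.31724515  0.08      ] (array([0.0755, 0.004 , 0.0889]), np.float64(0.7805297870881263))
```

```bash
python3 -m pendant '[[[0,0,-0.12],[0.02,0.001,0],0.2],[[0,0,-0.24],[0.04,0.002,0],0.2],[[0,0,-0.36],[0.06,0.003,0],0.2],[[0,0,-0.48],[0.0755,0.004,0],0.2],[[0,0,-0.6],[0.0755,0.004,0.02],0.2],[[0,0,-0.72],[0.0755,0.004,0.04],0.2],[[0,0,-0.84],[0.0755,0.004,0.06],0.2],[[0,0,-0.96],[0.0755,0.004,0.08],0.2],[[0,0,-1.08],[0.0755,0.004,0.089],0.2],[[0,0,-1.2],[0.0755,0.004,0.089],0.2]]'
python3 -m pendant '[[[0,0,-0.12],[0,0,0],0.0],[[0,0,-0.24],[0,0,0],0.0],[[0,0,-0.36],[0,0,0],0],[[0,0,-0.48],[0,0,0],0],[[0,0,-0.6],[0,0,0],0],[[0,0,-0.72],[0,0,0],0],[[0,0,-0.84],[0,0,0],0],[[0,0,-0.96],[0,0,0],0],[[0,0,-1.08],[0,0,0],0],[[0,0,-1.161],[0,0,0],0]]'
python3 -m pendant '[[[0,0,0],[0,0,0],0],[[0,0,0],[0,0,0],0]]'
python3 - <<'E'
from h import *
print(get_obs()['joint_pos'],tool([.4735,-.317,.07],np.radians(47)))
c=snap('wrist','dial2.png'); f=c['frame'].mean(2)
u=proj(c,[.4735,-.317,.08]).astype(int); print(u)
print('\n'.join(''.join('%4d'%x for x in r) for r in f[u[1]-75:u[1]+60:5,u[0]-70:u[0]+75:5].astype(int)))
E
```

```text
time_s: 54.9
eef_pos: [0.4731, -0.3164, 0.1577]
tcp_rot: [0.815, 0.579, -0.0, -0.002]
force: [-0.2, -1.0, -0.2]
width: 0.0513
grip_force: 0.0
time_s: 55.9
eef_pos: [0.4742, -0.3174, 0.1602]
tcp_rot: [0.365, 0.931, 0.0, -0.0]
force: [-0.2, 0.1, -0.1]
width: 0.0433
grip_force: 0.0
time_s: 56.1
eef_pos: [0.4738, -0.3178, 0.1603]
tcp_rot: [0.368, 0.93, 0.0, -0.0]
force: [-0.3, -0.5, -0.5]
width: 0.0431
grip_force: 0.0
[-7.21289178e-01 -2.19539860e-02  1.80931502e+00  1.09714012e-04
  1.35441610e+00 -1.53918880e+00] (array([0.0008, 0.0004, 0.0903]), np.float64(-0.002428683944691201))
[276 211]
 130 131 130 132 132 132 133 157 155 156 158 156 154 154 155 153 154 156 155 157 151 117 132 131 130 131 130 129 130
 131 130 131 130 131 115 156 154 154 157 157 154 152 154 106 157 155 155 154 156 154 150 129 129 131 132 130 130 131
 131 132 132 132 123 150 158 156 155 139 156 155 155 155  81 156 156 156 152 153 154 156 154 136 122 131 130 130 130
 133 133 132 131 141 158 156 154 156  63 160 156 156 156  82 160 156 154 153 153 153 157 156 151 139 115 131 130 130
 132 132 134 126 156 158 156 155 155
[... 1954 characters left out ...]
134 133 133 134 152 153 151 151 151 151  64 152 123  92 174  88  74 149  61 154 151 151 151 151 147 123 124 124 123
 132 133 132 132 131 142 153 152 151 152 105 151 138  91 174  87  94 150 150 103 150 152 151 148 124 125 124 124 122
 132 132 131  76  77  72 133 151 150 145 153 148 150 152  81 150 150 150 149 121 150 152 150  58  74  73 121 122 122
 131 131  71  48  37   9 131 129 146 151 151 150 149 149 121 148 151 152 150 149 151 152 127   8  38  47  72 123 121
  97  72  47  48  11   5 129 129 131 133 151 150 152 150 151 150 151 151 150 150 152 122 125   0   6  49  46  67  86
   8  31  48  49   5   3 130 129 129 129 129 146 151 151 151 150 149 150 150 149 132 124 125   4   4  48  47  28   8
```

The bar is aligned with the tool and centred between the fingers. Descending and gripping.

```bash
python3 -m pendant '[[[0,0,0],[0,0,0.03],0],[[0,0,0],[0,0,0.055],0],[[0,0,0],[0,0,0.07],0],[[0,0,0],[0,0,0.08],0],[[0,0,0],[0,0,0.086],0],[[0,0,0],[0,0,0.088],0],[[0,0,0],[0,0,0.088],0],[[0,0,0],[0,0,0.088],0]]'
python3 -m pendant '[[[0,0,0],[0,0,0],-1],[[0,0,0],[0,0,0],-1],[[0,0,0],[0,0,0],-1],[[0,0,0],[0,0,0],-1],[[0,0,0],[0,0,0],-1]]' 40
```

```text
time_s: 56.95
eef_pos: [0.4738, -0.3191, 0.0735]
tcp_rot: [0.368, 0.93, -0.0, 0.001]
force: [0.5, 0.4, 0.6]
width: 0.0426
grip_force: 0.0
time_s: 57.45
eef_pos: [0.4745, -0.3179, 0.0735]
tcp_rot: [0.368, 0.93, 0.001, 0.001]
force: [3.3, 4.9, 2.6]
width: 0.0146
grip_force: 41.1
```

```bash
python3 -m pendant '[[[0,0,0.1],[0,0,0],-1],[[0,0,0.2],[0,0,0],-1],[[0,0,0.3],[0,0,0],-1],[[0,0,0.4],[0,0,0],-1],[[0,0,0.5],[0,0,0],-1],[[0,0,0.6],[0,0,0],-1],[[0,0,0.7],[0,0,0],-1],[[0,0,0.8],[0,0,0],-1],[[0,0,0.9],[0,0,0],-1],[[0,0,0.9],[0,0,0],-1]]'
python3 -m pendant '[[[0,0,0.1],[0,0,0],-1],[[0,0,0.2],[0,0,0],-1],[[0,0,0.3],[0,0,0],-1],[[0,0,0.4],[0,0,0],-1],[[0,0,0.5],[0,0,0],-1],[[0,0,0.6],[0,0,0],-1],[[0,0,0.7],[0,0,0],-1],[[0,0,0.8],[0,0,0],-1],[[0,0,0.9],[0,0,0],-1],[[0,0,0.9],[0,0,0],-1]]'
python3 -m pendant '[[[0,0,0],[0,0,0],-0.4],[[0,0,0],[0,0,0],0],[[0,0,0],[0,0,0],0],[[0,0,0],[0,0,0],0],[[0,0,0],[0,0,-0.03],0],[[0,0,0],[0,0,-0.06],0],[[0,0,0],[0,0,-0.09],0],[[0,0,0],[0,0,-0.12],0],[[0,0,0],[0,0,-0.15],0],[[0,0,0],[0,0,-0.15],0]]'
python3 -m pendant '[[[0,0,0],[-0.03,0,0],0],[[0,0,0],[-0.06,0,0],0],[[0,0,0],[-0.07,0,0],0],[[0,0,0],[-0.07,0,0],0],[[0,0,0],[-0.07,0,0],0]]'
cat > dchk.py <<'E'
from h import *
c=snap('wrist','dial3.png'); f=c['frame'].mean(2)
u=proj(c,[.4735,-.317,.08]).astype(int); print(u,get_obs()['joint_pos'])
# pointer: bright pixels within 30 mm on z=.084 plane
pts=[]
for y in range(u[1]-60,u[1]+60):
    for x in range(u[0]-60,u[0]+60):
        p=onz(c,x,y,.083)[:2]-[.4738,-.3175]
        if np.hypot(*p)<.028 and f[y,x]>140: pts.append(p)
pts=np.array(pts); m=pts.mean(0); print(len(pts),m,np.degrees(np.arctan2(m[1],m[0])))
a=np.degrees(np.arctan2(pts[:,1],pts[:,0])); print(np.percentile(a,[5,50,95]))
E
python3 dchk.py
```

```text
time_s: 58.45
eef_pos: [0.4723, -0.3187, 0.0734]
tcp_rot: [0.736, 0.677, -0.001, -0.001]
force: [-5.7, 2.2, 6.3]
width: 0.0149
grip_force: 41.5
time_s: 59.45
eef_pos: [0.4702, -0.3175, 0.0734]
tcp_rot: [0.957, 0.29, -0.004, -0.003]
force: [-13.4, 6.2, 14.4]
width: 0.0149
grip_force: 42.3
time_s: 60.45
eef_pos: [0.4754, -0.3204, 0.2284]
tcp_rot: [0.957, 0.29, 0.003, 0.004]
force: [0.9, -0.6, 0.7]
width: 0.0426
grip_force: 0.0
time_s: 60.95
eef_pos: [0.4153, -0.3571, 0.2219]
tcp_rot: [0.957, 0.29, 0.0, -0.0]
force: [-0.3, -0.1, 0.1]
width: 0.0428
grip_force: 0.0
[273 117] [-8.45929010e-01 -1.25839013e-01  1.80237422e+00  5.16981834e-04
  1.46555174e+00  1.35557883e-01]
72 [-0.01491725 -0.00900207] -148.89039206528426
[-155.26566381 -148.89665795 -145.72317165]
```

The pointer reads -149°, which is click 6 (ideal -146°). Last check by numbers: bystanders, modules and lever.

```bash
python3 - <<'E'
from h import *
a=cv2.imread('pics/top0.png').mean(2); t=snap('top'); b=t['frame'].mean(2)
for n,(x0,y0,x1,y1) in dict(phone=(275,142,338,182),flux=(222,155,248,185),driver=(348,162,412,194),mould3=(180,190,230,220)).items():
    print(n,np.abs(a-b)[y0:y1,x0:x1].mean().round(1),np.abs(a-b)[y0:y1,x0:x1].max())
hs=cv2.cvtColor(t['frame'],cv2.COLOR_RGB2HSV).astype(int)
m=(hs[...,2]<30); m[:235]=0;m[290:]=0;m[:,:265]=0;m[:,362:]=0; rects(t,m,.018,150)
for y,x in ((260,280),(260,287),(250,287),(270,287),(260,312),(250,312),(270,312)): print(hs[y,x],end=' ')
c=snap('scene'); s0=cv2.imread('pics/s15.png').mean(2); s=c['frame'].mean(2)
print('\nlever diff vs closed',np.abs(s-s0)[195:262,200:262].mean(),np.abs(s-s0)[195:262,200:262].max())
print(get_obs()['time_s'],get_obs()['force'])
g=s; print(g[206:232:3,185:250:3].astype(int))
E
```

```text
phone 3.0 15.333333333333332
flux 2.8 8.666666666666671
driver 2.9 10.666666666666671
mould3 2.7 12.0
[338. 259.] 0.4464 -0.0981 [0.095 0.062] 1.8
[ 0 14 73] [174  17  75] [ 8 14 72] [ 0 19 66] [13 24 75] [ 8 15 69] [30 11 72] 
lever diff vs closed 3.802359171882523 20.0
61.1 [ 0.55739322 -0.27656589  0.06878662]
[[141 137 125 116 114 114 111 114 110 115 111 115 114 122 129  70  76  81
   83  93 114 113]
 [120 114 113 111 115 111 112 112 109 100 114 126 125 114  95  50  46  74
   81  81  86 118]
 [114 114 111 112 112 111 111  91  83  80  87 122  85  77  84  74  41  34
   71  81  82  95]
 [112 113 114 116 115 119 121  52  82  82  86  82 120  82  75  84  76  49
   42  48  69 101]
 [113 113 116 128 117  95  83  45  50  80  86  82  82 121  88  76  83  82
   49  36  40  87]
 [126 132 125 129  65  79  82  78  41  48  78  83  69  66 112  96  82  90
   78  72  78  42]
 [117  87  61  82 117  56  81  82  76  39  41  43  36  52  83 104  98  99
  119 132  98  37]
 [ 33  20  17  27  82 114  59  80  82  74  41  35 100 105  94 110  61  50
  114 134 127  57]
 [  9  22  17  17  21  79 115  52  86  89  81  95 103 127 134 135  63  49
  111 134 135 128]]
```

Nothing was disturbed, the modules are in their nests, the lever is closed and the robot is clear. Handing in.

```bash
python3 -c "
from plant import job_done
print(job_done())"
```

```text
the job is handed in; nothing more can be done
None
```

Job handed in at 61 s and all three steps appear done: both modules present are flat in the left and middle nests, the lever met resistance at about 0.75 rad and is closed on its stop, the dial reads click 6, and the phone, bottle and screwdriver are undisturbed; I broke the picture limit, viewing 17 instead of 14.

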